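# Clamp a reagent bottle in the swing-bar stand and trip its plunger

## Task

Swing the steel bar of the bench clamp stand out of the bottle nest, stand the big screw-cap bottle upright in the nest and let go of it, then push the bar's free end back until the bottle is firmly home against the V-shaped back pads with the bar against it. With the bottle clamped, press the sprung black plunger under the small canopy all the way in and let it come out again. Leave the small bottle, the flask and the timer where they are.

Things in the scene. Friction and masses are not known exactly. Their poses are not given: they have to be found in the camera images.
- clamp_stand: Fixed clamp stand on an aluminium plate 200 (x) x 330 (y) x 10 mm: bottle nest on its left half, plunger under a canopy on its right. Origin: centre of the plate's underside, on the worktop; own x points away from the robot, y left, z up; turned by up to 0.25 rad. Left of y = 95 mm there is only bare plate behind the bar.
- bar (a joint): Angle q of the bar about its upright pin, rad, 0 to 1.2. Its direction from the pin, in the stand's frame, is (sin(0.2-q), cos(0.2-q)). At q = 0 it lies across the empty nest, where the bottle must stand; at about 0.20 it lies along the stand's y and touches a bottle that is home; larger q swings the free end towards the robot: from 0.35 the nest is clear, 0.9 is wide open.
- bar_hinge (a point): Axis of the bar's pin, 51 mm above the worktop, the bar's mid height; in the stand's frame x -21.5, y -45 mm. The pin's head, 22 mm wide, ends 72 mm above the worktop. The bar turns stiffly (0.2 N m, some 1 to 2 N at its end) and stays where it is left.
- bar_end (a point): Tip of the free end of the straight steel bar, on its centreline at mid height, 190 mm from the pin; moves with the bar. The bar is polished, 14 mm thick and 22 mm high, 40 to 62 mm above the worktop.
- nest_seat (a point): Where the centre of the big bottle's foot is when it touches both V pads: on the plate's top, 10 mm above the worktop; in the stand's frame x 20, y 50 mm, axes as the stand. The V of two upright slippery dark pads (34 mm long, top 72 mm above the worktop, 90 degrees apart) opens to -x; pads and the block behind cover x 30 to 88, y 8 to 92 mm. Open above.
- big_bottle: The bigger screw-cap reagent bottle: clear body 69 mm in diameter, 145 mm tall, cap 53 mm in diameter and 24 mm high (121 to 145 mm above its foot), about 0.42 kg, loose. Origin: centre of its foot; z up. It stands left of the stand.
- plunger (a joint): Stroke of the sprung black plunger, m: 0 out, 0.012 fully in. Its spring takes about 2.5 N to start and 8 N at the full stroke, and brings it out again.
- plunger_cap (a point): Centre of the face of the plunger's flat round black cap, 32 mm in diameter; moves with it. Out, it lies at x -5, y -115, z 75 mm in the stand's frame. It is pressed along (0.643, 0, -0.766) in the stand's frame: forward and down, 40 degrees from vertical.
- canopy_edge (a point): Middle of the lower front edge of the grey canopy over the plunger, 175 mm above the worktop; in the stand's frame x -17, y -115 mm. The canopy is 90 mm wide (y), runs 89 mm back to an upright panel, and is open in front and at the sides. A hand held upright does not fit over the cap; one tilted with the plunger, leaning back to the robot, does.
- small_bottle: Bystander: the smaller screw-cap bottle, 57 mm in diameter, 111 mm tall, not to be moved. It and the big bottle stand left of the stand, either one in either place. Origin: centre of its foot.
- flask: Bystander: conical flask, 64 mm in diameter, 105 mm tall, right of the stand. Origin: centre of its foot.
- bench_timer: Bystander: flat bench timer 62 x 66 x 16 mm, lying at the front right. Origin: centre of its underside.
There are look-alikes about, which are no part of the job. What is shaped like the big_bottle but orange is not meant.

How it is judged (in metres and radians):
On the way, in this order (a step that is already met when the one before it is completed fails the run):
1. the bar is swung out, clear of the nest (joint bar over 0.35 rad) (value of joint bar above 0.35 rad), for 0.1 s.
2. the big bottle stands upright on the plate within 30 mm of the nest seat, let go (horizontal distance between big_bottle and nest_seat below 0.03 m and angle between big_bottle's own z axis and vertical below 0.08 rad and z of big_bottle in the frame of nest_seat below 0.006 m and contact force between the fingers and big_bottle below 0.2 N), for 0.2 s.
3. the bar is pushed back against the bottle and the bottle is home in the V (within 7 mm of the seat, joint bar 0.14 to 0.25 rad) (horizontal distance between big_bottle and nest_seat below 0.007 m and angle between big_bottle's own z axis and vertical below 0.08 rad and z of big_bottle in the frame of nest_seat below 0.006 m and value of joint bar between 0.14 and 0.25 rad), for 0.2 s.
4. the plunger is pressed fully in (over 10.5 mm of 12) with the bottle clamped (all of step 3 and value of joint plunger above 0.0105 m), for 0.05 s.
At the end, for the whole second after the job is handed in: The big bottle stands upright and still on the stand's plate, its axis within 7 mm of the nest seat; the bar is against it (joint bar 0.14 to 0.25 rad); the plunger is out again (under 2 mm) (all of step 3 and value of joint plunger below 0.002 m and linear speed of big_bottle below 0.01 m/s); the robot touches nothing.
It fails at once if the big bottle is tipped over (angle between big_bottle's own z axis and vertical above 0.6 rad).
It fails at once if the small bottle is moved more than 30 mm (distance of small_bottle from where it was at the start of the episode above 0.03 m).
It fails at once if the flask is moved more than 30 mm (distance of flask from where it was at the start of the episode above 0.03 m).
It fails at once if the timer is moved more than 30 mm (distance of bench_timer from where it was at the start of the episode above 0.03 m).
It also fails if it takes over 69 s, if anything falls off the work surface, if the arm or the gripper's body presses on something with over 40 N, if the wrist force passes 120 N, or if a joint passes its speed limit or range.

## Robot

A 6-joint arm with a two-finger parallel gripper is mounted at the origin on a cart in front of the work surface, level with it; the furniture and walls round the work are solid. World frame = base frame: x ahead of the robot, y to its left, z up, the work surface at z = 0. Lengths are in mm, angles in rad, forces in N, time in s.
With the tool pointing down it reaches from about 250 to 725 mm from the base axis. Payload 4 kg.
Tool frame: the origin (TCP) lies on the centre line of the jaws, within the pads' length; the fingertips stand 22 mm ahead of it and the grasp point (between the pads) lies 3 mm ahead of it; x points along the fingers, y is the direction in which the jaws open and shut, and the axes are right-handed (so a half turn about x gives the same grasp; the last joint's range is limited). The gripper opens to 85 mm and grips with 20 to 120 N. Pads are 22 mm wide; open, the fingers measure 114 mm over their backs; the gripper's body (76 mm by 85 mm) begins 54 mm behind the grasp point. The pads swing forward as they close: fully open they stand 13 mm farther back than shut.
Start: joints at [1.315, 0.241, 0.005, 1.335, 0, 1.571], TCP at [126.508, 483.73, 215.906] pointing down, gripper open.
Joint ranges: [-2.72, 2.72], [-1.05, 1.87], [-1.09, 1.28], [-1.99, 2.15], [-1.42, 1.44], [-3.14, 3.14]. Speed limits (rad/s): [2.79, 2.79, 3.14, 3.14, 3.14, 3.14].

## Interface

Orientations are given as [roll, pitch, yaw] about the fixed x, y, z axes, in that order (R = Rz(yaw) Ry(pitch) Rx(roll)).
In Python, from rig import arm, cams gives the robot as it stands.
- The arm moves only by the shell command python3 -m creep 'ROWS' [FORCE]. ROWS is JSON, a list of rows, each a list of 7 numbers: the shift along the tool's x, y, z in mm, then the turn, a rotation vector about the tool's x, y, z in degrees, then the closure, from 0 (fully open) to 1 (shut). In form: [[tx, ty, tz, rx, ry, rz, hand], ...]. A call has exactly 5 rows; each row shifts and turns the commanded pose from where the row before left it, along the tool's axes as they then stand; what a row does not reach is not made up. A row lasts 1/8 s, in which the tool goes at most 62.5 mm and 10.7 degrees, less where a joint would pass 70% of its speed; a pose out of reach is approached as far as the arm can. A call with a gripper value outside its range is refused whole. The fingers move at their own pace and stop on an object; FORCE is the grip in N (left out, the last holds). Time passes only in rows, so rows that do not move let the fingers close, or fill a call up. It gives the time, the measured TCP pose, the force and the opening at its end, in the units of the state.
- arm.observe(): the state, without advancing time (a new reading comes with each control period).
- cams.snapshot(name): name is "scene" or "side" or "wrist"; returns a dict with "img" (480x640x3 uint8, blue, green, red), "intrinsics" (3x3 intrinsics, pixels), "eye" and "rotation" of the camera in the world. Camera axes: x right, y up, looking along -z (the intrinsics and any distortion apply to the point x, -y, -z); pixel columns grow to the right and rows downward; lengths in mm; the calibration is good to about 2 mm. A picture is of the moment at which its call begins. There is no depth.
- arm.sign_off(): hands the job in, once; it reports no verdict.
The state is a dict: "time_s": time; "joint_pos": joint angles; "qvel": joint speeds; "joint_efforts": joint torques, N m; "position": TCP position; "tcp_rot": TCP orientation; "contact_force": force on the tool from outside, world axes, zero at the start; "wrist_torque": the same for the moment, N m; "finger_gap": finger opening in mm.
Only numpy, scipy, OpenCV 4.12 (cv2) and the standard library are available. Lean on these libraries where they do the work, as an engineer would, in place of code of your own. Each camera call takes 0.05 s, during which the arm holds its last target.

## Working session

There is one attempt and no reset: what is moved stays moved. The work goes in short steps, Python scripts to look and compute and a shell command to move; the robot and the scene stay as the last step left them, time stands still between calls to the robot, and variables do not carry over. Pictures are saved under pics/ and viewed, and the job is handed in when it is done.

```bash
ls; mkdir -p pics
python3 - <<'E'
from rig import arm,cams
import cv2
o=arm.observe()
for k,v in o.items(): print(k,v)
for n in ("scene","side","wrist"):
    s=cams.snapshot(n); cv2.imwrite(f"pics/{n}0.png",s["img"]); print(n,{k:v for k,v in s.items() if k!="img"})
E
```

```text
pics
time_s 0.0
joint_pos [1.31494979e+00 2.41419983e-01 3.75141014e-03 1.33521959e+00
 2.57845585e-06 1.57077231e+00]
qvel [ 0.00081314  0.00079399 -0.00066342  0.00024322  0.00055415  0.00074915]
joint_efforts [ 1.21951725e-03 -3.72319579e+01  2.52406830e+01  1.70493324e-02
  7.77308560e-05  7.11699339e-07]
position [126.36458398 483.08701357 215.01988055]
tcp_rot [-1.57205296  1.56870448 -1.82787549]
contact_force [-0.08032962  0.13520416  0.42830786]
wrist_torque [ 0.00959363 -0.03458113 -0.06792627]
finger_gap 85.47551896691512
scene {'intrinsics': array([[533.15718609,   0.        , 317.95651272],
       [  0.        , 533.15718609, 230.93078368],
       [  0.        ,   0.        ,   1.        ]]), 'eye': array([  -22.42851815, -1054.08824848,  1068.84317536]), 'rotation': array([ 0.93628253, -0.02436147, -0.40893714])}
side {'intrinsics': array([[541.29521548,   0.        , 316.11329431],
       [  0.        , 541.29521548, 242.98113315],
       [  0.        ,   0.        ,   1.        ]]), 'eye': array([ 205.75644901, 1582.44264622, 1077.77869671]), 'rotation': array([ 0.99536847, -0.01878774, -2.91729268])}
wrist {'intrinsics': array([[398.78695655,   0.        , 315.49134194],
       [  0.        , 398.78695655, 236.61554129],
       [  0.        ,   0.        ,   1.        ]]), 'eye': array([ 51.58896007, 501.9681013 , 372.25332897]), 'rotation': array([-0.3066815 ,  0.00157092,  1.31514111])}
```

View pics/scene0.png

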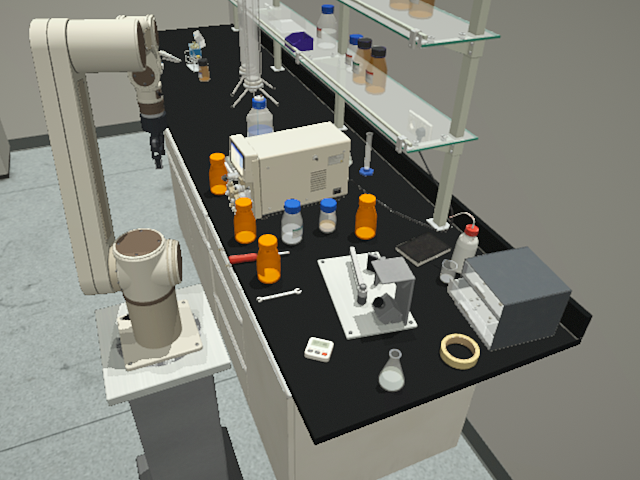

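View pics/side0.png

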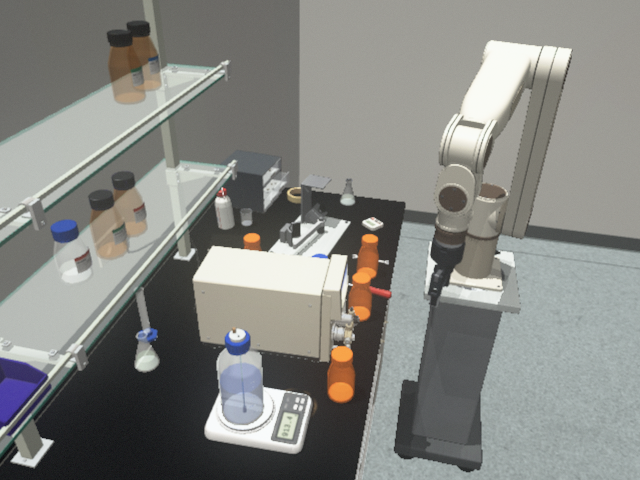

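View pics/wrist0.png

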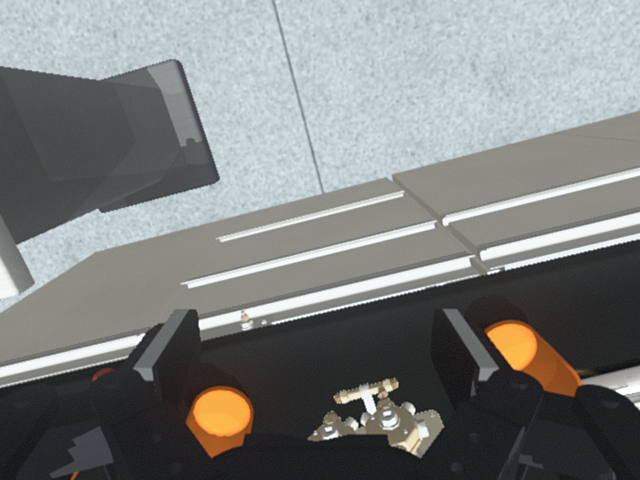

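```bash
cat > h.py <<'E'
import numpy as np, cv2
from scipy.spatial.transform import Rotation as R
def cam(s):
    return np.array(s["intrinsics"]),np.array(s["eye"]),R.from_euler('xyz',s["rotation"]).as_matrix()
def ray(s,u,v):
    K,e,M=cam(s); d=np.array([(u-K[0,2])/K[0,0],-(v-K[1,2])/K[1,1],-1]); return e,M@d
def onz(s,u,v,z):
    e,d=ray(s,u,v); return e+d*(z-e[2])/d[2]
def proj(s,p):
    K,e,M=cam(s); c=M.T@(np.array(p,float)-e); return K[0,0]*c[0]/-c[2]+K[0,2], K[1,1]*c[1]/c[2]+K[1,2]
E
python3 - <<'E'
from h import *
from rig import arm,cams
s=cams.snapshot("scene"); im=s["img"]
cr=im[180:400,210:450]; cv2.imwrite("pics/crop1.png",cv2.resize(cr,None,fx=3.3,fy=2.7,interpolation=cv2.INTER_CUBIC)[:594])
cr=im[235:345,305:425]; cv2.imwrite("pics/crop2.png",cv2.resize(cr,None,fx=5.4,fy=5.4,interpolation=cv2.INTER_CUBIC))
hsv=cv2.cvtColor(im,cv2.COLOR_BGR2HSV)
m=cv2.inRange(hsv,(100,120,60),(125,255,255))
n,l,st,c=cv2.connectedComponentsWithStats(m)
for i in range(1,n):
    if st[i,4]>30: print(st[i],c[i])
print(proj(s,[126,483,215]))
E
```

```text
[322   5  12   9  95] [327.11578947   8.76842105]
[350  34  13  11  95] [354.45263158  38.56842105]
[193  49   9   7  34] [197.14705882  51.85294118]
[252  98  14  11 115] [258.36521739 103.72173913]
[359 167  15   9  94] [365.94680851 171.5212766 ]
[285 199  16  15 204] [292.26960784 206.08333333]
[320 198  17  15 210] [328.14761905 204.92857143]
(np.float64(160.88809823982933), np.float64(169.80683433740364))
```

View pics/crop1.png

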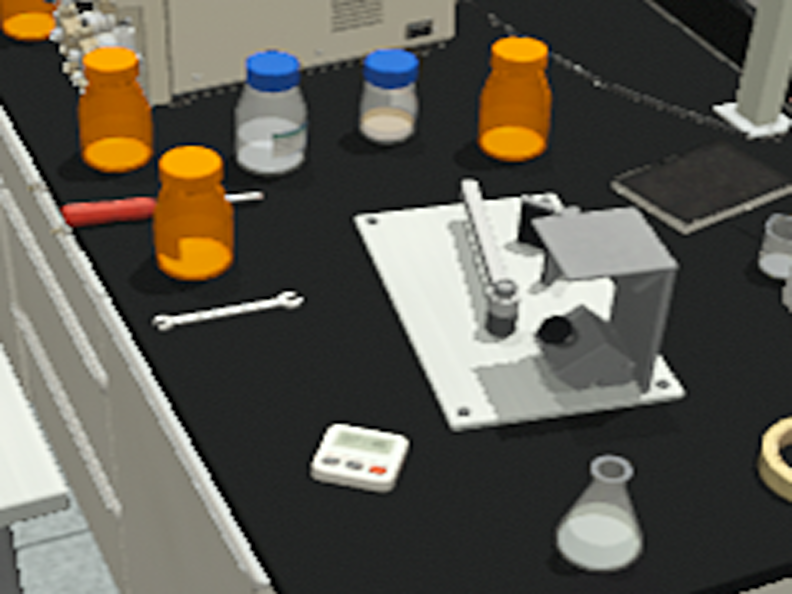

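View pics/crop2.png

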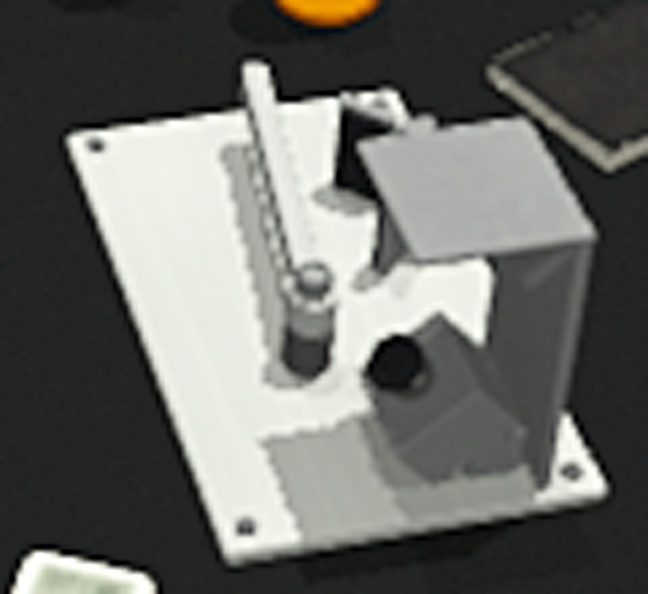

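Run:
```python
from h import *
from rig import arm,cams
s=cams.snapshot("scene")
f=lambda x,y:(305+x/5.4,235+y/5.4)
P={}
for n,p,z in [("FL",(68,135),10),("FR",(228,562),10),("BR",(608,492),10),("BL",(398,90),10),("hFL",(96,146),10),("hFR",(246,526),10),("hBR",(571,471),10),("hBL",(378,102),10),("pin",(313,275),72),("pcap",(394,362),75),("can FR",(412,255),180),("barend",(258,66),62)]:
    P[n]=onz(s,*f(*p),z); print(n,P[n].round(1))
c=(P["FL"]+P["FR"]+P["BR"]+P["BL"])/4
print("centre",c, [np.linalg.norm(P[a]-P[b]).round(1) for a,b in (("FL","FR"),("BL","BR"),("FL","BL"),("FR","BR"))])
for a,b in (("FR","FL"),("BR","BL"),("hFR","hFL"),("hBR","hBL")):
    d=P[b]-P[a]; print("yaw y", np.arctan2(-d[0],d[1]))
for a,b in (("FR","BR"),("FL","BL"),("hFR","hBR"),("hFL","hBL")):
    d=P[b]-P[a]; print("yaw x", np.arctan2(d[1],d[0]))
print("hc",(P["hFL"]+P["hFR"]+P["hBR"]+P["hBL"])/4)
print("capA", onz(s,292.3,206.1,133).round(1), "if small",onz(s,292.3,206.1,99).round(1)); print("capB",onz(s,328.1,204.9,133).round(1),"small", onz(s,328.1,204.9,99).round(1))
print("orange near",onz(s,267,240,133), onz(s,245,206,133),onz(s,367,200,133))
```

```text
FL [511.5 116.   10. ]
FR [ 454.2 -212.9   10. ]
BR [ 651.9 -243.2   10. ]
BL [709.8  82.   10. ]
hFL [522.6 100.9  10. ]
hFR [ 472.8 -195.1   10. ]
hBR [ 642.2 -223.7   10. ]
hBL [693.3  76.4  10. ]
pin [ 552.4 -102.9   72. ]
pcap [ 558.7 -177.6   75. ]
can FR [ 539.1 -210.9  180. ]
barend [610.1  75.   62. ]
centre [581.85561912 -64.51510274  10.        ] [np.float64(333.8), np.float64(330.3), np.float64(201.1), np.float64(200.0)]
yaw y -0.17254763610687085
yaw y -0.17614945211893543
yaw y -0.1665982224469934
yaw y -0.16876061838405687
yaw x -0.1521383273402703
yaw x -0.16988124224033094
yaw x -0.1673304625680287
yaw x -0.1427672138178063
hc [582.71028525 -60.35676823  10.        ]
capA [481.4 254.8 133. ] if small [499.7 302.4  99. ]
capB [589.6 219.9 133. ] small [611.9 266.2  99. ]
orange near [349.85258601 117.2952721  133.        ] [343.24559312 309.38320846 133.        ] [718.61453637 200.1941413  133.        ]
```

```bash
cat >> h.py <<'E'
C=np.array([582.3,-62.0,0]); YAW=-0.168
RS=R.from_euler('z',YAW).as_matrix()
def S(x,y,z=0): return C+RS@np.array([x,y,z])
def now():
    from rig import arm
    o=arm.observe(); return np.array(o["position"]),R.from_euler('xyz',o["tcp_rot"]),o
def down(psi):  # tool x down, tool y (jaws) at world heading psi
    x=np.array([0,0,-1.]);y=np.array([np.cos(psi),np.sin(psi),0]);return R.from_matrix(np.c_[x,y,np.cross(x,y)])
def plan(p1,R1,n,p0=None,R0=None):
    if p0 is None: p0,R0,_=now()
    w=(R0.inv()*R1).as_rotvec(); st=R.from_rotvec(w/n); r=R0
    rows=[]
    for i in range(n):
        rows.append(np.r_[r.inv().apply((p1-p0)/n),np.degrees(w/n)]); r=r*st
    print("dist",np.linalg.norm(p1-p0).round(1),"deg",np.degrees(np.linalg.norm(w)).round(1))
    for q in rows: print(q.round(1).tolist())
E
python3 - <<'E'
from h import *
from rig import cams
p,r,o=now(); print(r.as_matrix().round(3)); 
s=cams.snapshot("wrist"); print("cam in tool",r.inv().apply(s["eye"]-p).round(1))
s=cams.snapshot("scene")
for n,u,v,z in [("instr bottom front-right",258,213,0),("bottom right far",348,190,0)]:
    print(n,onz(s,u,v,z).round(0))
b=onz(s,258,213,0)
for z in (150,200,250): print(z,proj(s,[b[0],b[1],z]))
print(proj(s,[481.4,254.8,0]),proj(s,[481.4,254.8,145]), proj(s,[612,266,0]),proj(s,[612,266,111]))
for n in("wrist","side"):
  s2=cams.snapshot(n); print(n,proj(s2,[481,255,133]),proj(s2,[612,266,99]))
print(S(55,120),S(20,50))
E
```

```text
[[-0.     0.253  0.967]
 [-0.001  0.967 -0.253]
 [-1.    -0.001 -0.   ]]
cam in tool [-157.2   -1.   -77.1]
instr bottom front-right [425. 444.   0.]
bottom right far [789. 466.   0.]
150 (np.float64(256.1129495865285), np.float64(176.1789723870435))
200 (np.float64(255.44162981017357), np.float64(163.0798607545077))
250 (np.float64(254.74735002729753), np.float64(149.5327425249703))
(np.float64(292.46817659414563), np.float64(239.62983556492048)) (np.float64(292.28489691537806), np.float64(202.9208166422763)) (np.float64(327.11771068031555), np.float64(229.2022008915592)) (np.float64(328.2877607717645), np.float64(201.8649135152171))
wrist (np.float64(175.91392205075968), np.float64(646.3539157111485)) (np.float64(237.35248879894124), np.float64(678.9282480005124))
side (np.float64(319.113130727155), np.float64(261.1096225093827)) (np.float64(277.019536426384), np.float64(266.0451396718102))
[656.59096491  47.11394289   0.        ] [610.37896533 -16.04815884   0.        ]
```

Run:
```python
from h import *
D=down(np.pi/2+YAW)
plan(np.array([400,120,215.]),D,9)
p1=S(55,120,215); plan(p1,D,6,np.array([400,120,215.]),D)
```

```text
dist 455.0 deg 5.0
[0.1, -31.4, 39.6, -0.6, 0.0, 0.0]
[0.1, -31.8, 39.3, -0.6, 0.0, 0.0]
[0.1, -32.2, 39.0, -0.6, 0.0, 0.0]
[0.1, -32.6, 38.7, -0.6, 0.0, 0.0]
[0.1, -32.9, 38.4, -0.6, 0.0, 0.0]
[0.1, -33.3, 38.0, -0.6, 0.0, 0.0]
[0.1, -33.7, 37.7, -0.6, 0.0, 0.0]
[0.1, -34.0, 37.4, -0.6, 0.0, 0.0]
[0.1, -34.4, 37.1, -0.6, 0.0, 0.0]
dist 266.7 deg 0.0
[0.0, -4.8, 44.2, 0.0, 0.0, 0.0]
[0.0, -4.8, 44.2, 0.0, 0.0, 0.0]
[0.0, -4.8, 44.2, 0.0, 0.0, 0.0]
[0.0, -4.8, 44.2, 0.0, 0.0, 0.0]
[0.0, -4.8, 44.2, 0.0, 0.0, 0.0]
[0.0, -4.8, 44.2, 0.0, 0.0, 0.0]
```

```bash
python3 -m creep '[[0,-31.5,39.5,-0.6,0,0,1],[0,-32,39,-0.6,0,0,1],[0,-32,39,-0.6,0,0,1],[0,-32.5,38.5,-0.6,0,0,1],[0,-33,38.5,-0.6,0,0,1]]' 30
python3 -m creep '[[0,-33,38,-0.6,0,0,1],[0,-33.5,37.5,-0.6,0,0,1],[0,-34,37.5,-0.6,0,0,1],[0,-34.5,37,-0.6,0,0,1],[0,-5,44,0,0,0,1]]'
python3 -m creep '[[0,-5,44,0,0,0,1],[0,-5,44,0,0,0,1],[0,-5,44,0,0,0,1],[0,-5,44,0,0,0,1],[0,-5,44,0,0,0,1]]'
python3 - <<'E'
from h import *
from rig import cams
D=down(np.pi/2+YAW)
plan(S(55,120,55),D,4)
for n in ("wrist","scene"):
  s=cams.snapshot(n); cv2.imwrite(f"pics/{n}1.png",s["img"])
s=cams.snapshot("wrist")
for n,q in [("barend",S(16,141,62)),("pin",S(-21.5,-45,72)),("seat",S(20,50,10)),("FL",S(-100,165,10)),("BL",S(100,165,10)),("bottle A",[481,255,145])]: print(n,np.round(proj(s,q)))
E
```

```text
time_s: 1.08
position: [279.1, 280.7, 216.2]
tcp_rot: [0.893, 1.57, 0.69]
contact_force: [0.6, 0.6, -0.3]
finger_gap: -0.0
time_s: 1.7
position: [443.5, 107.0, 216.4]
tcp_rot: [0.106, 1.57, -0.058]
contact_force: [0.7, 1.2, 0.9]
finger_gap: -0.1
time_s: 2.33
position: [657.5, 48.7, 215.8]
tcp_rot: [0.404, 1.571, 0.242]
contact_force: [1.2, 0.6, -0.1]
finger_gap: -0.2
dist 160.8 deg 0.4
[40.2, -0.4, -0.2, 0.1, 0.0, -0.0]
[40.2, -0.4, -0.2, 0.1, 0.0, -0.0]
[40.2, -0.4, -0.2, 0.1, 0.0, -0.0]
[40.2, -0.4, -0.2, 0.1, 0.0, -0.0]
barend [344. 160.]
pin [ 84. 107.]
seat [237. 157.]
FL [373.   6.]
BL [363. 243.]
bottle A [ 719. -207.]
```

View pics/wrist1.png

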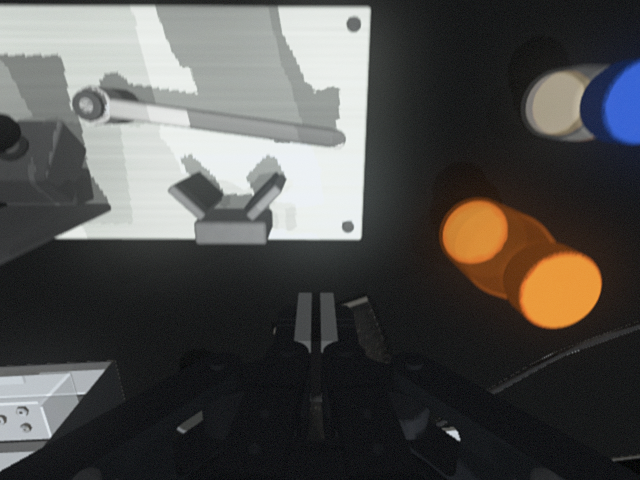

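View pics/scene1.png

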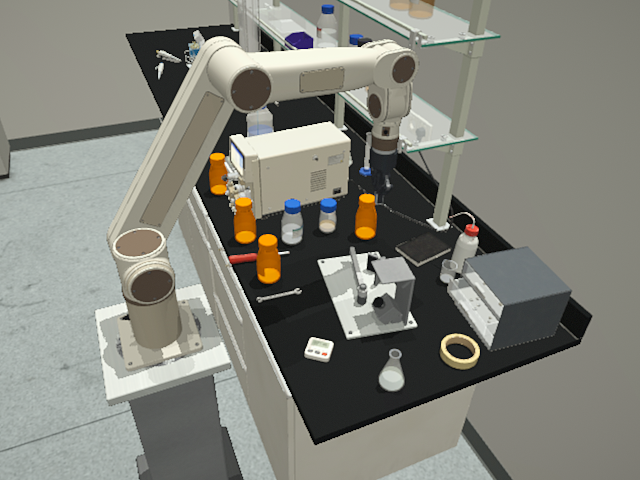

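Run:
```python
from h import *
from rig import cams
s=cams.snapshot("wrist")
e=onz(s,338,138,62); p=onz(s,90,104,72); print(e,p, S(-21.5,-45,72))
l=lambda w: RS.T@(w-C)
d=l(e)-l(p); print(l(e),l(p),"q",0.2-np.arctan2(d[0],d[1]),np.hypot(*d[:2]))
for n,u,v,z in[("FR..hFL",354,24,10),("hBL",348,227,10),("FL",371,6,10),("BL",361,240,10)]: print(n,l(onz(s,u,v,z)).round(1))
print("small top?",onz(s,630,103,111),"orange",onz(s,560,289,145))
```

```text
[602.77453103  73.39997547  62.        ] [550.20603502 -97.63662429  72.        ] [ 553.57820714 -102.7714191    72.        ]
[ -2.45407058 136.91726449  62.        ] [-25.68328922 -40.50136089  72.        ] q 0.06981168000591328 178.932851179204
FR..hFL [-89.4 150.8  10. ]
hBL [ 82.1 151.   10. ]
FL [-102.4  164.    10. ]
BL [ 94.9 163.7  10. ]
small top? [607.80332429 252.24723024 111.        ] orange [709.16657376 192.06273688 145.        ]
```

```bash
python3 -m creep '[[40,0,0,0,0,0,1],[40,0,0,0,0,0,1],[40,0,0,0,0,0,1],[40,0,0,0,0,0,1],[0,0,0,0,0,0,1]]'
python3 - <<'E'
from h import *
D=down(np.pi/2+YAW)
p,r,o=now()
print("stand",(RS.T@(p-C)).round(1),o["contact_force"].round(1))
# arc path; finger centre leads bar centreline by 18 on +normal side
r0=168
for q in (0.07,.2,.35,.5,.65,.8,.9):
    a=.2-q; u=np.array([np.sin(a),np.cos(a)]); n=np.array([np.cos(a),-np.sin(a)])
    print(q,(np.array([-21.5,-45])+r0*u+20*n).round(1))
E
```

```text
time_s: 3.15
position: [651.8, 49.5, 53.1]
tcp_rot: [-2.921, 1.563, -3.082]
contact_force: [-0.4, 0.2, -0.0]
finger_gap: -0.0
stand [ 49.9 121.6  53.1] [-0.4  0.2 -0. ]
0.07 [ 20.1 119. ]
0.2 [ -1.5 123. ]
0.35 [-26.8 124.1]
0.5 [-52.  121.4]
0.65 [-76.6 115. ]
0.8 [-99.9 104.9]
0.9 [-114.4   96.4]
```

```bash
python3 -m creep '[[-2,0,-15,0,0,0,1],[0,0,-15,0,0,0,1],[0,0,-12,0,0,0,1],[0,0,-15,0,0,0,1],[0,0,-15,0,0,0,1]]'
python3 -m creep '[[0,0,-15,0,0,0,1],[0,-1,-15,0,0,0,1],[0,-4,-17,0,0,0,1],[0,-5,-17,0,0,0,1],[0,-7,-17,0,0,0,1]]'
python3 -m creep '[[0,-8,-15,0,0,0,1],[0,0,0,0,0,0,1],[0,0,10,0,0,0,1],[-40,0,5,0,0,0,1],[-50,0,0,0,0,0,0]]'
python3 - <<'E'
from h import *
from rig import cams
p,r,o=now()
print("stand",(RS.T@(p-C)).round(1),o["contact_force"].round(1))
s=cams.snapshot("wrist"); cv2.imwrite("pics/wrist2.png",s["img"])
s=cams.snapshot("scene"); cv2.imwrite("pics/scene2.png",cv2.resize(s["img"][180:400,210:450],None,fx=3,fy=2.7))
E
```

```text
time_s: 3.78
position: [585.8, 61.3, 61.4]
tcp_rot: [0.285, 1.566, 0.124]
contact_force: [0.6, -0.2, -1.0]
finger_gap: -0.1
time_s: 4.4
position: [503.2, 57.5, 61.1]
tcp_rot: [0.29, 1.566, 0.129]
contact_force: [-0.1, -0.0, -0.7]
finger_gap: -0.0
time_s: 5.03
position: [502.3, 49.2, 148.7]
tcp_rot: [-2.848, 1.57, -3.01]
contact_force: [0.8, 0.3, -0.3]
finger_gap: 17.1
stand [-97.5  96.2 148.7] [ 0.8  0.3 -0.3]
```

View pics/wrist2.png

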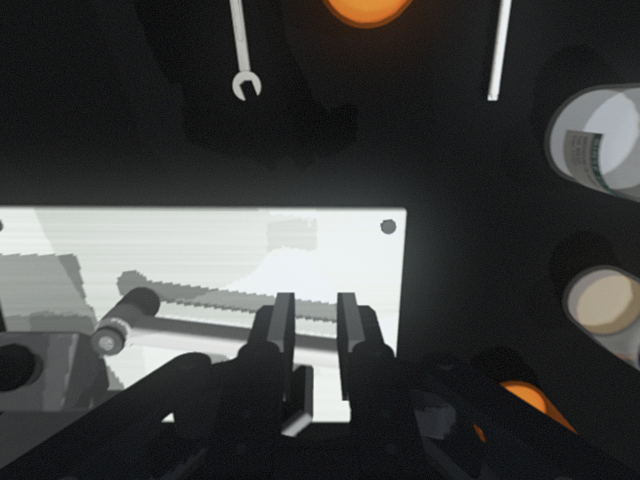

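View pics/scene2.png

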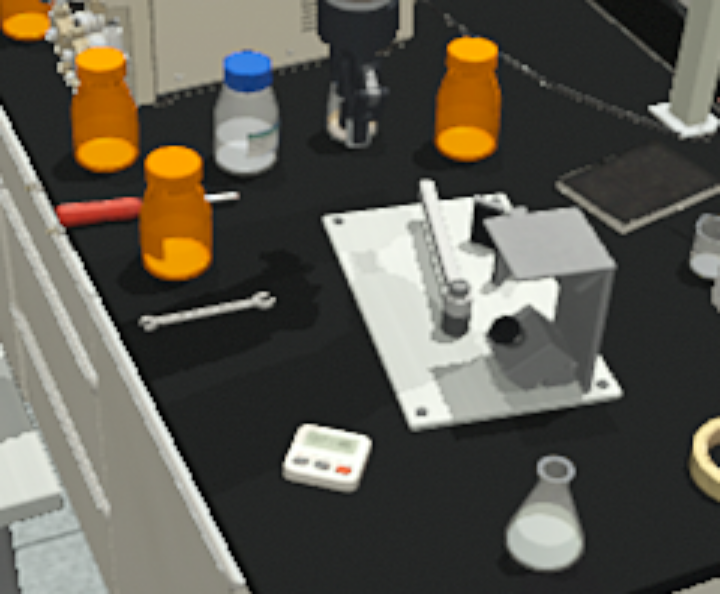

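Run:
```python
from h import *
from rig import cams
p,r,o=now(); print(p,r.as_matrix().round(2),o["joint_pos"].round(3),o["finger_gap"])
s=cams.snapshot("scene"); print("tip",proj(s,p+r.apply([22,0,0])),proj(s,p))
cv2.imwrite("pics/scene3.png",cv2.resize(s["img"][150:270,270:400],None,fx=5,fy=5))
s=cams.snapshot("wrist"); print("wrist tip",proj(s,p+r.apply([22,0,0])),proj(s,p)); print("eye",s["eye"],s["rotation"])
s=cams.snapshot("side"); print("side tip",proj(s,p+r.apply([22,0,0])),proj(s,p)); cv2.imwrite("pics/side3.png",cv2.resize(s["img"][150:300,250:400],None,fx=4,fy=4))
```

```text
[507.1494325   49.71276414 154.40348825] [[ 0.01  0.16  0.99]
 [ 0.    0.99 -0.16]
 [-1.    0.    0.01]] [ 0.098  0.284 -0.101  1.172  0.     0.259] 31.955278787953663
tip (np.float64(326.41050538398395), np.float64(241.1700258831045)) (np.float64(326.5804463532062), np.float64(235.10557729940132))
wrist tip (np.float64(318.4381212288293), np.float64(282.2607272661296)) (np.float64(318.75723153006265), np.float64(303.1451667879228))
eye [427.65056745  60.8214141  308.19960492] [-0.31561709 -0.00261913  1.40948412]
side tip (np.float64(324.7190283482719), np.float64(226.37521856338822)) (np.float64(324.98668511555184), np.float64(220.76297565428467))
```

View pics/scene3.png

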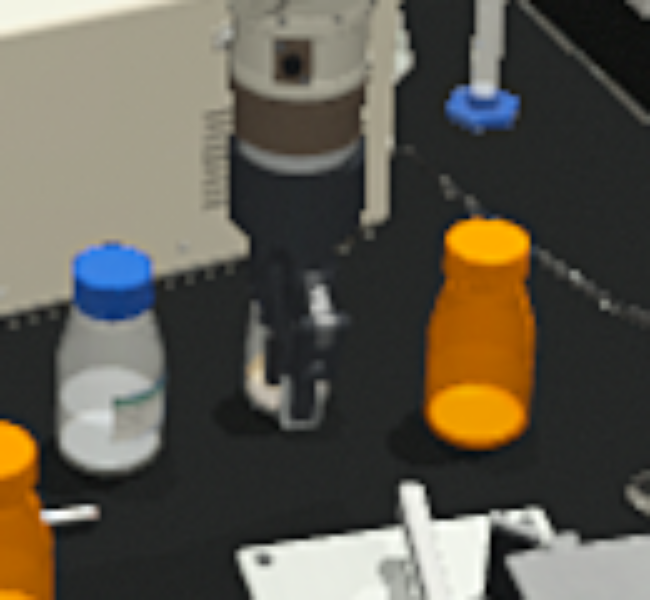

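View pics/side3.png

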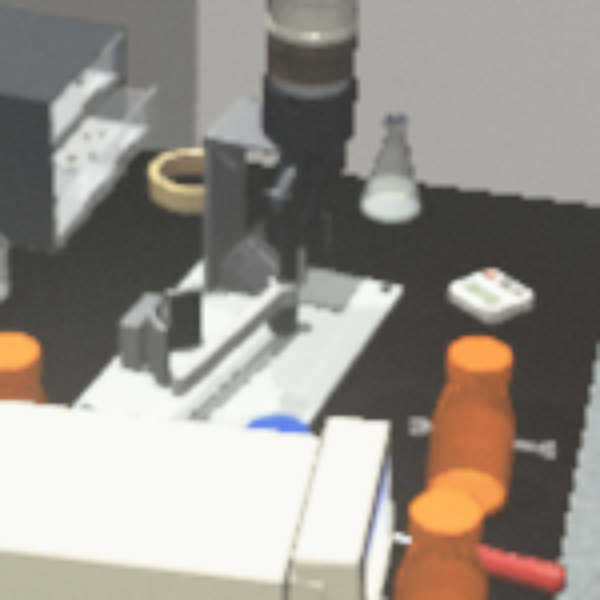

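Run:
```python
from h import *
from rig import cams
p,r,o=now(); print(p, (RS.T@(p-C)).round(1),o["finger_gap"])
s=cams.snapshot("wrist")
g=o["finger_gap"]
for t in (-10,0,10,22): print(t,np.round(proj(s,p+r.apply([t,g/2,-11]))),np.round(proj(s,p+r.apply([t,g/2,11]))))
cv2.imwrite("pics/wrist3.png",s["img"][240:480])
l=lambda w: RS.T@(w-C)
```

```text
[502.16813751  49.2549949  148.18223707] [-97.6  96.3 148.2] 53.99655175669287
-10 [385. 283.] [382. 331.]
0 [381. 273.] [379. 319.]
10 [378. 265.] [375. 309.]
22 [374. 255.] [372. 297.]
```

View pics/wrist3.png

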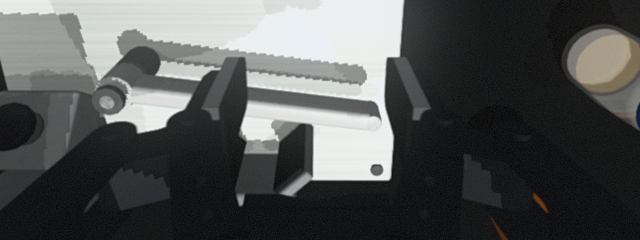

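```bash
python3 -m creep '[[0,0,0,0,0,0,1],[0,0,0,0,0,0,1],[0,0,0,0,0,0,1],[0,0,0,0,0,0,1],[0,0,0,0,0,0,1]]'
python3 - <<'E'
from h import *
from rig import cams
p,r,o=now(); print(p,o["finger_gap"])
for n,(x,y) in (("scene",(270,170)),("side",(270,160))):
  s=cams.snapshot(n); 
  for t in (0,10,22): print(n,t,(np.array(proj(s,p+r.apply([t,0,0])))-(x,y))*6)
  cv2.imwrite(f"pics/{n}4.png",cv2.resize(s["img"][y:y+100,x:x+120],None,fx=6,fy=6,interpolation=cv2.INTER_CUBIC))
E
```

```text
time_s: 5.95
position: [501.1, 49.1, 147.9]
tcp_rot: [-1.727, 1.571, -1.888]
contact_force: [-0.0, -0.1, -0.2]
finger_gap: 0.2
[501.10063341  49.10099077 147.88944912] 0.24008075581965038
scene 0 [328.00578139 405.04242892]
scene 10 [327.34280219 421.66748373]
scene 22 [326.55395224 441.44890886]
side 0 [340.40340838 375.46867326]
side 10 [339.87824028 390.7925651 ]
side 22 [339.25216593 409.06080259]
```

View pics/scene4.png

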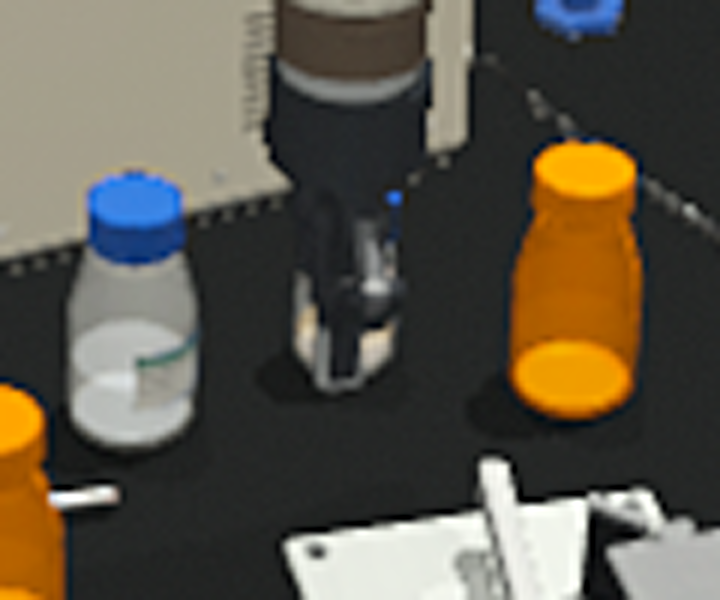

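View pics/side4.png

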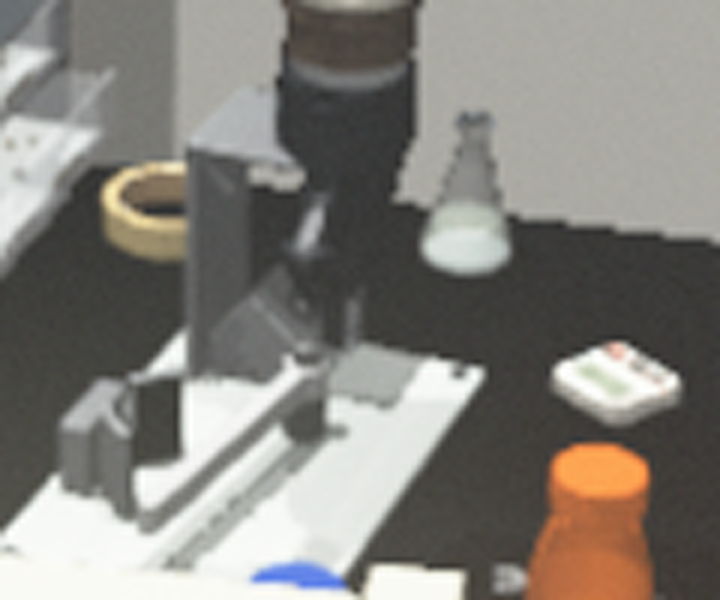

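```bash
cat >> h.py <<'E'
def tri(obs):
    A=np.zeros((3,3));b=np.zeros(3);rs=[]
    for s,u,v in obs:
        e,d=ray(s,u,v); d=d/np.linalg.norm(d); P=np.eye(3)-np.outer(d,d); A+=P;b+=P@e; rs.append((e,P))
    x=np.linalg.solve(A,b); print("tri",x.round(1),"res",[np.linalg.norm(P@(x-e)).round(1) for e,P in rs]); return x
E
python3 - <<'E'
from h import *
from rig import cams
p,r,o=now(); print(p,o["finger_gap"])
s=cams.snapshot("wrist"); cv2.imwrite("pics/wrist5.png",cv2.resize(s["img"][260:340,250:380],None,fx=6,fy=6,interpolation=cv2.INTER_CUBIC))
s=cams.snapshot("side"); g=cv2.convertScaleAbs(s["img"],alpha=3); cv2.imwrite("pics/side5.png",cv2.resize(g[170:250,290:370],None,fx=7,fy=7,interpolation=cv2.INTER_CUBIC))
s=cams.snapshot("scene"); g=cv2.convertScaleAbs(s["img"],alpha=3); cv2.imwrite("pics/scene5.png",cv2.resize(g[170:250,290:370],None,fx=7,fy=7,interpolation=cv2.INTER_CUBIC))
E
```

```text
[501.12586969  49.09367086 147.94690666] -0.3382111931758059
```

View pics/wrist5.png

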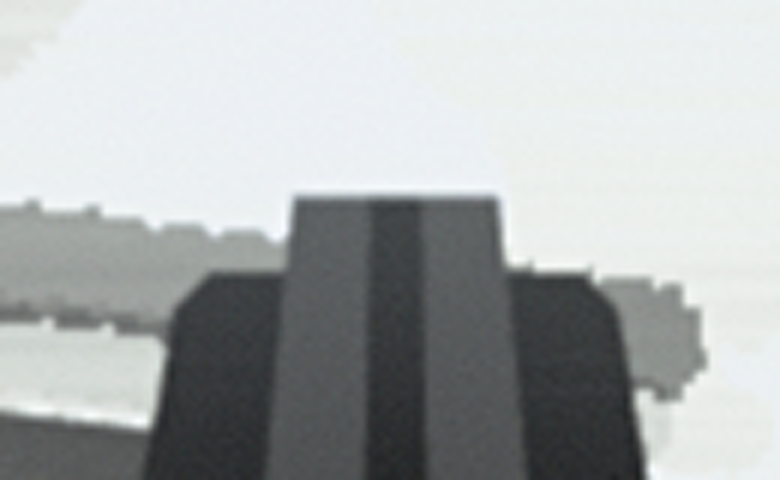

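View pics/side5.png

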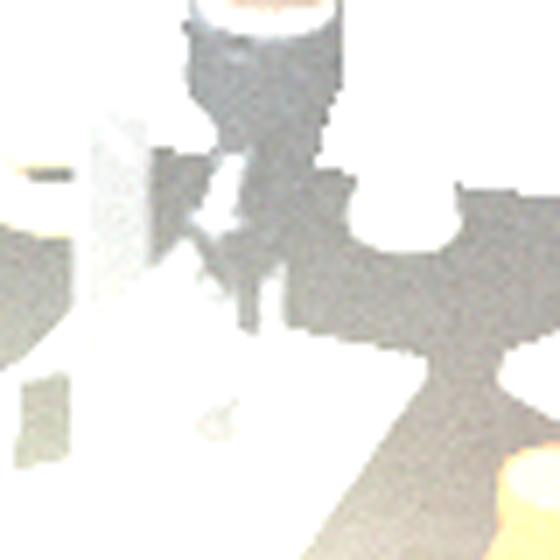

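View pics/scene5.png

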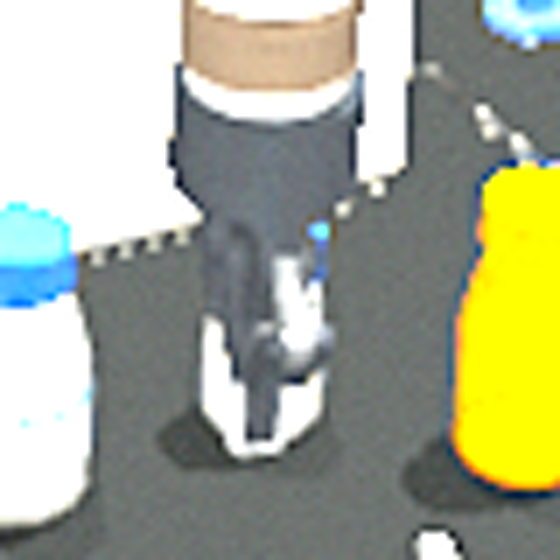

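Run:
```python
from h import *
from rig import cams
p,r,o=now()
w=cams.snapshot("wrist");sc=cams.snapshot("scene");sd=cams.snapshot("side")
x=tri([(w,316.2,292.8),(sc,326.7,235)]); print(r.inv().apply(x-p))
x=tri([(w,316.2,292.8),(sc,326.7,235),(sd,290+243/7,170+330/7)]); print(r.inv().apply(x-p))
print(p, o["joint_pos"])
```

```text
tri [502.2  48.6 153.6] res [np.float64(5.2), np.float64(5.2)]
[-5.68484442 -0.2895269   1.09634698]
tri [503.3  46.  160. ] res [np.float64(9.5), np.float64(2.5), np.float64(8.2)]
[-12.07142898  -2.68507126   2.62177722]
[501.12036181  49.10837923 147.96481362] [ 9.76821122e-02  2.87781800e-01 -1.13315135e-01  1.16957993e+00
  4.97897214e-06  2.59258466e-01]
```

```bash
python3 -m creep '[[0,6,38,0,0,0,1],[0,6,38,0,0,0,1],[0,6,38,0,0,0,1],[0,6,36,0,0,0,1],[20,0,0,0,0,0,1]]'
python3 -m creep '[[30,0,0,0,0,0,1],[30,0,0,0,0,0,1],[16,0,0,0,0,0,1],[8,0,0,0,0,0,1],[0,0,0,0,0,0,1]]'
python3 -m creep '[[0,0,0,0,0,0,1],[3,0,0,0,0,0,1],[3,0,0,0,0,0,1],[2,0,0,0,0,0,1],[0,0,0,0,0,0,1]]'
python3 - <<'E'
from h import *
from rig import cams
p,r,o=now(); print(p, (RS.T@(p-C)).round(1))
s=cams.snapshot("wrist"); cv2.imwrite("pics/wrist6.png",s["img"])
s=cams.snapshot("scene"); cv2.imwrite("pics/scene6.png",cv2.resize(s["img"][200:300,300:420],None,fx=6,fy=6,interpolation=cv2.INTER_CUBIC))
E
```

```text
time_s: 6.98
position: [656.9, 48.7, 128.6]
tcp_rot: [0.226, 1.566, 0.064]
contact_force: [-0.5, 0.1, -0.7]
finger_gap: 0.2
time_s: 7.6
position: [653.2, 48.7, 44.0]
tcp_rot: [0.34, 1.571, 0.178]
contact_force: [-0.4, -0.2, 1.3]
finger_gap: 0.0
time_s: 8.22
position: [652.8, 48.6, 35.6]
tcp_rot: [-2.913, 1.57, -3.075]
contact_force: [0.4, 0.3, -0.9]
finger_gap: -0.1
[652.75886068  48.63485429  35.58133849] [ 51.  120.9  35.6]
```

View pics/wrist6.png

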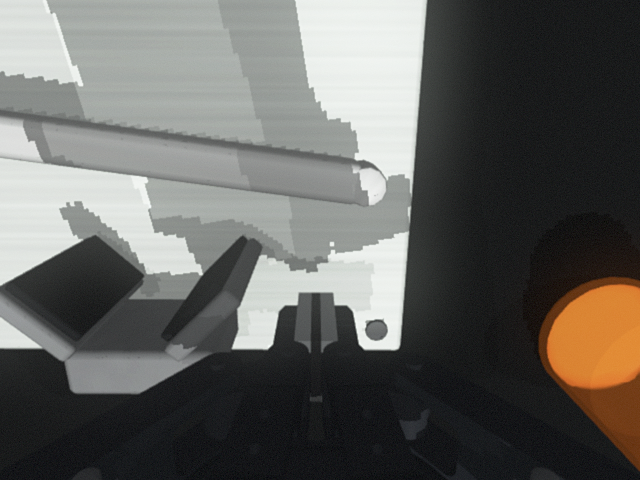

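View pics/scene6.png

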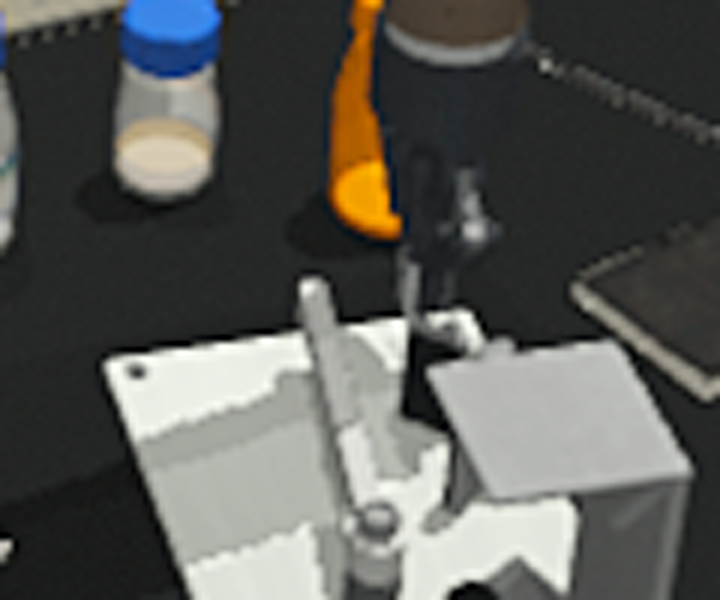

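```bash
python3 -m creep '[[0,0,-15,0,0,0,1],[0,0,-15,0,0,0,1],[0,0,-10,0,0,0,1],[0,0,-12,0,0,0,1],[0,0,-12,0,0,0,1]]'
python3 - <<'E'
from h import *
from rig import cams
p,r,o=now(); print(p, (RS.T@(p-C)).round(1))
s=cams.snapshot("wrist"); cv2.imwrite("pics/wrist7.png",s["img"])
s=cams.snapshot("scene"); print([np.round(proj(s,p+r.apply([t,0,0]))) for t in (-10,0,22)]);cv2.imwrite("pics/scene7.png",cv2.resize(s["img"][200:300,300:420],None,fx=6,fy=6,interpolation=cv2.INTER_CUBIC))
E
```

```text
time_s: 8.95
position: [590.0, 59.2, 36.3]
tcp_rot: [0.339, 1.569, 0.177]
contact_force: [1.7, 0.6, 0.8]
finger_gap: 0.1
[589.97036375  59.19312605  36.30324158] [-12.7 120.8  36.3]
[array([349., 256.]), array([349., 258.]), array([348., 264.])]
```

View pics/wrist7.png

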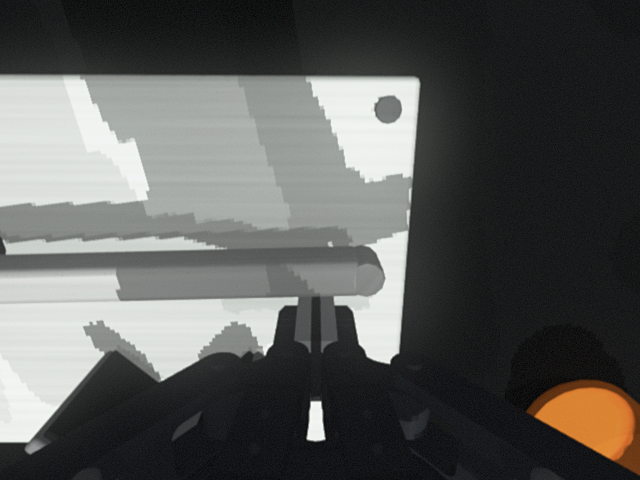

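View pics/scene7.png

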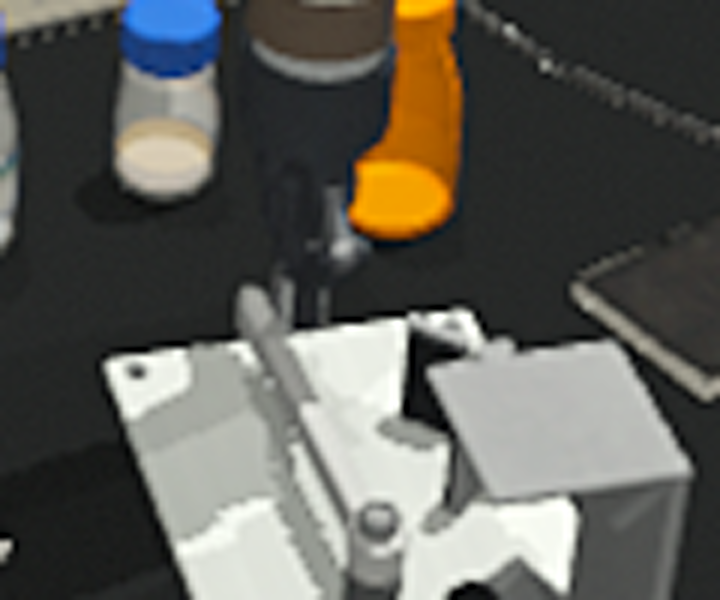

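```bash
python3 -m creep '[[2,0,-14,0,0,0,1],[0,0,-15,0,0,0,1],[0,-1,-13,0,0,0,1],[0,-4,-14,0,0,0,1],[0,-5,-14,0,0,0,1]]'
python3 -m creep '[[0,-7,-14,0,0,0,1],[0,-8,-14,0,0,0,1],[0,-6,-9,0,0,0,1],[0,0,0,0,0,0,1],[0,0,8,0,0,0,1]]'
python3 - <<'E'
from h import *
from rig import cams
p,r,o=now(); print(p, (RS.T@(p-C)).round(1))
s=cams.snapshot("wrist"); cv2.imwrite("pics/wrist8.png",s["img"])
E
```

```text
time_s: 9.68
position: [519.1, 60.3, 34.1]
tcp_rot: [0.049, 1.57, -0.113]
contact_force: [1.6, -0.7, 0.2]
finger_gap: 0.1
time_s: 10.3
position: [486.9, 44.3, 33.8]
tcp_rot: [-2.971, 1.57, -3.133]
contact_force: [-0.0, 0.1, 0.2]
finger_gap: 0.1
[486.90248204  44.30721799  33.8168309 ] [-111.8   88.9   33.8]
```

View pics/wrist8.png

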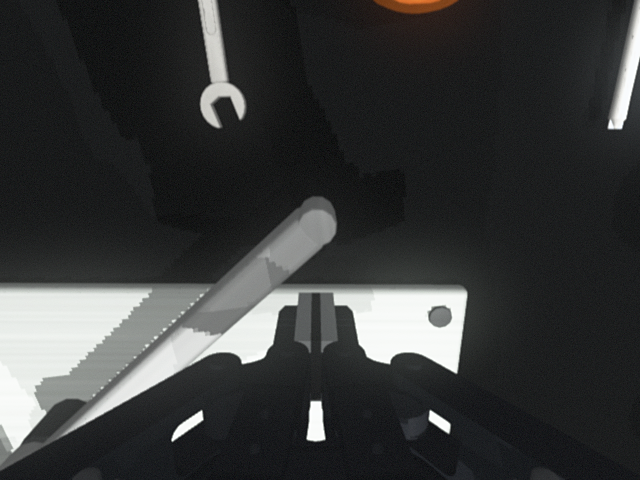

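```bash
python3 - <<'E'
from h import *
D=down(np.pi/2+YAW)
p,r,o=now()
q=p+[0,0,180]
plan(np.array([481,255,215.]),D,5,q,r)
E
python3 -m creep '[[-40,0,2,0,0,0,0],[-60,0,0,0,0,0,0],[-60,0,0,0,0,0,0],[-20,20,-4,0,0,0,0],[0,40,-8,0,0,0,0]]'
```

```text
dist 210.9 deg 0.4
[-0.2, 41.3, -8.4, 0.1, 0.0, -0.0]
[-0.2, 41.3, -8.4, 0.1, 0.0, -0.0]
[-0.2, 41.3, -8.5, 0.1, 0.0, -0.0]
[-0.2, 41.3, -8.5, 0.1, 0.0, -0.0]
[-0.2, 41.3, -8.6, 0.1, 0.0, -0.0]
time_s: 10.98
position: [489.4, 105.3, 216.7]
tcp_rot: [0.334, 1.565, 0.17]
contact_force: [0.6, -0.3, 0.2]
finger_gap: 85.1
```

```bash
python3 -m creep '[[0,36,-8,0,0,0,0],[0,37,-8,0,0,0,0],[0,37,-8,0,0,0,0],[0,37,-8,0,0,0,0],[0,0,0,0,0,0,0]]'
python3 - <<'E'
from h import *
from rig import cams
D=down(np.pi/2+YAW)
plan(np.array([481,255,215.]),D,1)
s=cams.snapshot("wrist"); cv2.imwrite("pics/wrist9.png",s["img"])
s=cams.snapshot("scene"); cv2.imwrite("pics/scene9.png",cv2.resize(s["img"][150:260,240:370],None,fx=5.4,fy=5.4,interpolation=cv2.INTER_CUBIC))
E
```

```text
time_s: 11.6
position: [479.1, 257.9, 213.3]
tcp_rot: [2.912, 1.57, 2.755]
contact_force: [-0.2, -1.8, 0.1]
finger_gap: 85.6
dist 3.8 deg 0.6
[-1.7, -2.5, 2.4, 0.6, -0.0, -0.0]
```

View pics/wrist9.png

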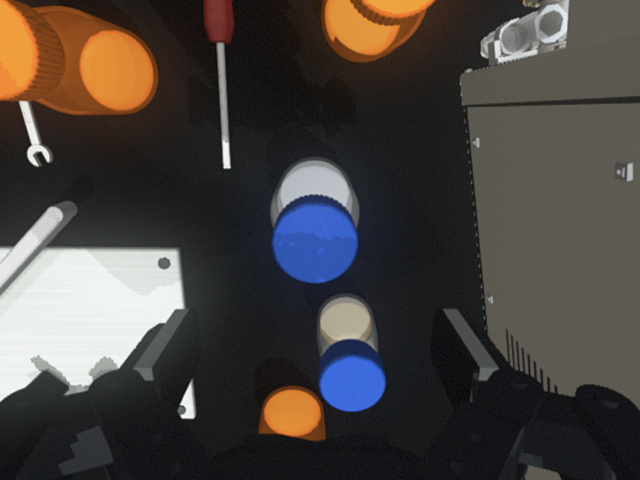

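View pics/scene9.png

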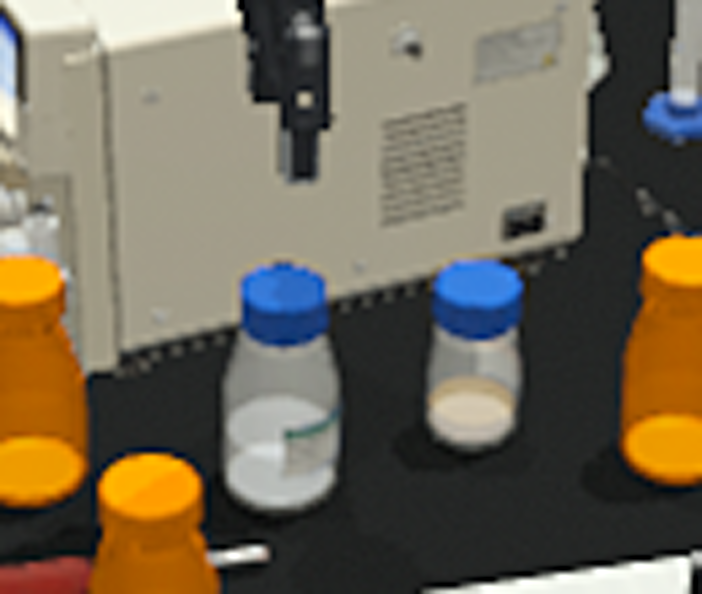

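Run:
```python
from h import *
from rig import cams
p,r,o=now()
w=cams.snapshot("wrist"); s=cams.snapshot("scene")
def blue(s,box):
    m=cv2.inRange(cv2.cvtColor(s["img"],cv2.COLOR_BGR2HSV),(100,120,50),(125,255,255))
    n,l,st,c=cv2.connectedComponentsWithStats(m)
    for i in range(1,n):
        if st[i,4]>150: print(st[i],c[i].round(1))
blue(w,0); blue(s,0)
print("top", onz(w,315.5,241,145), onz(s,292.2,203,145))
tri([(w,315.5,241),(s,292.2,203)])
print("p",p)
for dz in (-20,-10,0,10,20): print(dz,np.round(proj(s,p+[9.,-49,-dz]),1), np.round(proj(w,p+r.apply([dz,-43,-11])),1))
```

```text
[ 275  195   88   89 6077] [318.6 239.3]
[ 322  340   69   72 3981] [355.  375.8]
[285 199  16  15 199] [292.1 206.2]
[320 198  17  15 210] [328.1 204.9]
top [475.9076735  254.97619304 145.        ] [480.98846059 254.4758432  145.        ]
tri [478.6 254.6 144.4] res [np.float64(2.4), np.float64(2.4)]
p [479.06207759 255.48743791 213.47434134]
-20 [300.1 186. ] [204.3 294. ]
-10 [300.1 188.8] [210.9 283.1]
0 [300.1 191.7] [216.8 273.4]
10 [300.1 194.5] [222.  264.7]
20 [300.1 197.3] [226.7 256.9]
```

```bash
python3 -m creep '[[30,0,0,0,0,0,0],[30,0,0,0,0,0,0],[25,0,0,0,0,0,0],[15,0,0,0,0,0,0],[0,0,0,0,0,0,0]]'
python3 - <<'E'
from h import *
from rig import cams
p,r,o=now(); print(p)
s=cams.snapshot("wrist"); cv2.imwrite("pics/wrist10.png",s["img"])
s=cams.snapshot("scene"); cv2.imwrite("pics/scene10.png",cv2.resize(s["img"][150:260,240:370],None,fx=5.4,fy=5.4,interpolation=cv2.INTER_CUBIC))
E
```

```text
time_s: 12.42
position: [478.5, 254.3, 113.1]
tcp_rot: [-2.47, 1.569, -2.633]
contact_force: [-0.4, -0.8, -0.6]
finger_gap: 85.4
[478.49512517 254.30381236 113.08641448]
```

View pics/wrist10.png

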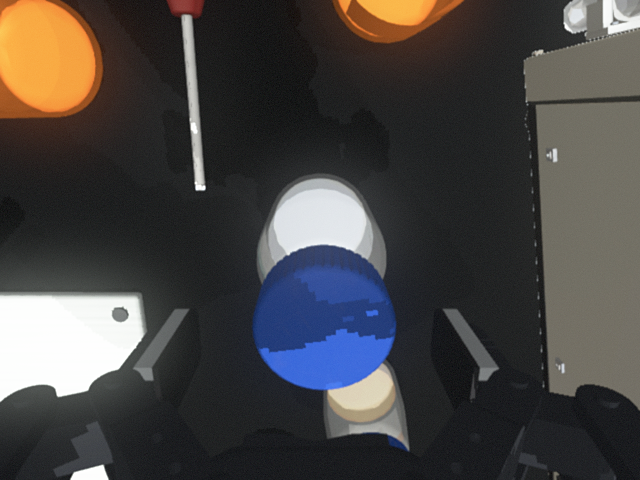

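View pics/scene10.png

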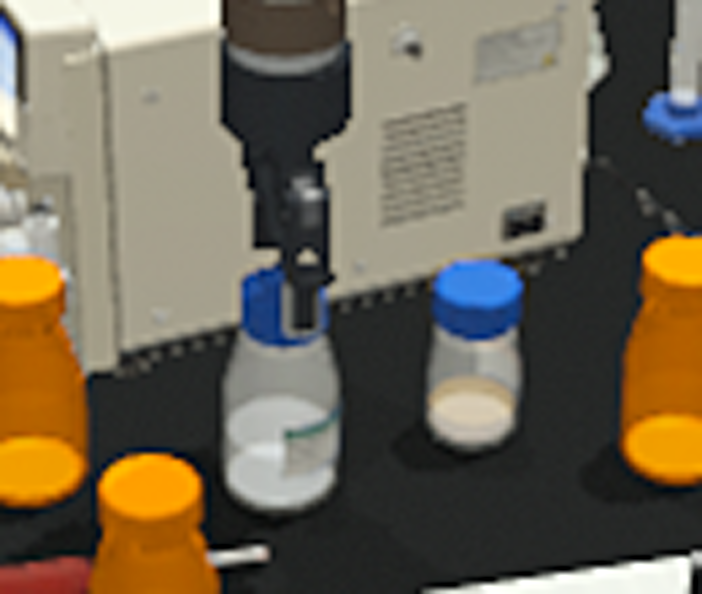

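Run:
```python
from h import *
from rig import cams
p,r,o=now(); print(p)
s=cams.snapshot("wrist"); g=cv2.convertScaleAbs(s["img"],alpha=2.5,beta=10); cv2.imwrite("pics/w11.png",cv2.resize(g[290:410,120:280],None,fx=5,fy=5,interpolation=cv2.INTER_CUBIC))
for t in (-45,-40,-35,-30,-25,): print(t,[np.round(proj(s,p+r.apply([t,-42.5,z]))) for z in (-11,0,11)])
```

```text
[479.68680905 255.30319335 114.78781942]
-45 [array([185., 328.]), array([188., 358.]), array([191., 386.])]
-40 [array([190., 321.]), array([193., 349.]), array([196., 377.])]
-35 [array([194., 313.]), array([197., 341.]), array([200., 368.])]
-30 [array([198., 306.]), array([201., 334.]), array([203., 360.])]
-25 [array([202., 300.]), array([205., 327.]), array([207., 352.])]
```

View pics/w11.png

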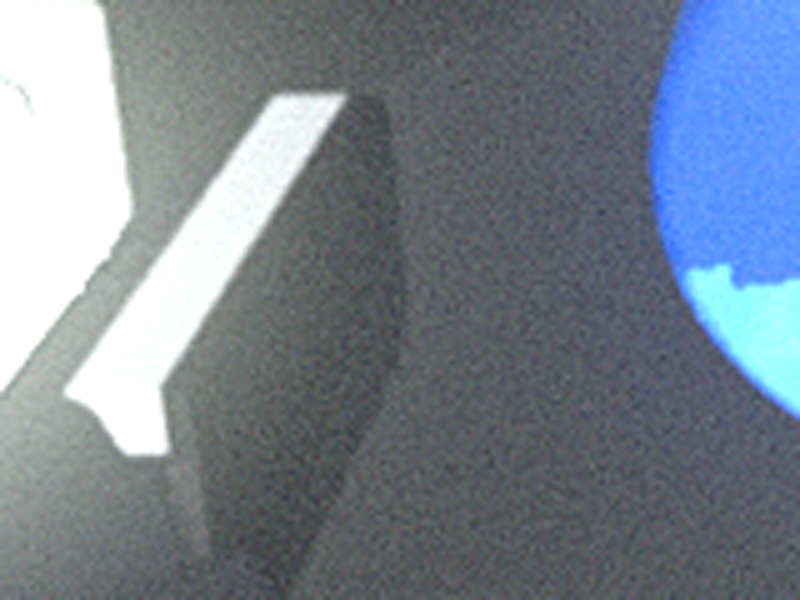

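```bash
python3 -m creep '[[6,2,-4,0,0,0,0],[6,0,0,0,0,0,0],[4,0,0,0,0,0,0],[0,0,0,0,0,0,0],[0,0,0,0,0,0,0]]'
python3 - <<'E'
from h import *
from rig import cams
p,r,o=now(); print(p)
s=cams.snapshot("wrist"); cv2.imwrite("pics/wrist12.png",s["img"])
s=cams.snapshot("scene"); cv2.imwrite("pics/scene12.png",cv2.resize(s["img"][150:260,240:370],None,fx=5.4,fy=5.4,interpolation=cv2.INTER_CUBIC))
E
```

```text
time_s: 13.2
position: [475.4, 258.0, 97.9]
tcp_rot: [0.815, 1.571, 0.654]
contact_force: [-0.6, 0.3, 0.3]
finger_gap: 85.5
[475.43403148 258.01136209  97.94100245]
```

View pics/wrist12.png

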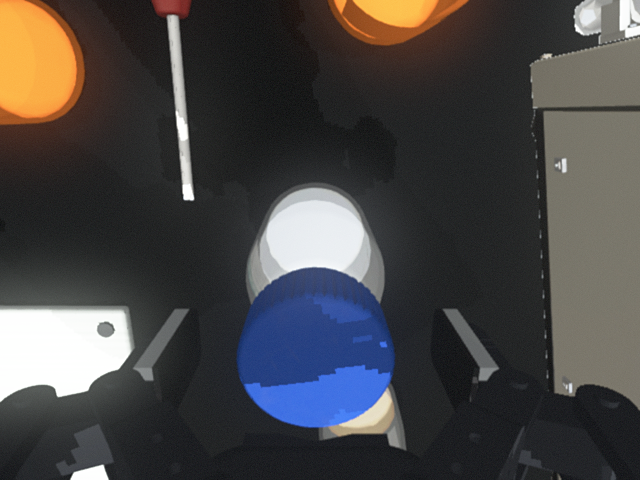

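View pics/scene12.png

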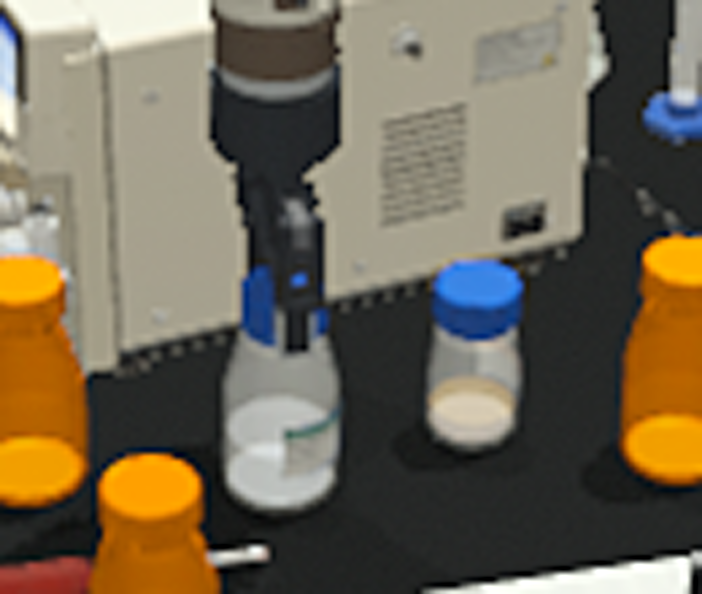

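```bash
python3 -m creep '[[3,0,-3,0,0,0,0],[0,0,0,0,0,0,0],[0,0,0,0,0,0,0.5],[0,0,0,0,0,0,0.7],[0,0,0,0,0,0,0.7]]' 50
python3 -m creep '[[0,0,0,0,0,0,0.8],[0,0,0,0,0,0,0.8],[0,0,0,0,0,0,0.8],[0,0,0,0,0,0,0.8],[0,0,0,0,0,0,0.8]]' 50
python3 - <<'E'
from h import *
from rig import cams
p,r,o=now(); print(p,o["finger_gap"])
s=cams.snapshot("wrist"); cv2.imwrite("pics/wrist13.png",s["img"])
s=cams.snapshot("scene"); cv2.imwrite("pics/scene13.png",cv2.resize(s["img"][150:260,240:370],None,fx=5.4,fy=5.4,interpolation=cv2.INTER_CUBIC))
E
```

```text
time_s: 13.92
position: [472.9, 258.5, 95.3]
tcp_rot: [0.324, 1.57, 0.163]
contact_force: [1.1, -1.1, 1.7]
finger_gap: 51.7
time_s: 14.55
position: [472.8, 258.5, 95.3]
tcp_rot: [0.382, 1.57, 0.22]
contact_force: [0.3, -0.5, 4.6]
finger_gap: 51.7
[472.77749643 258.499298    95.26522159] 51.70656023884353
```

View pics/wrist13.png

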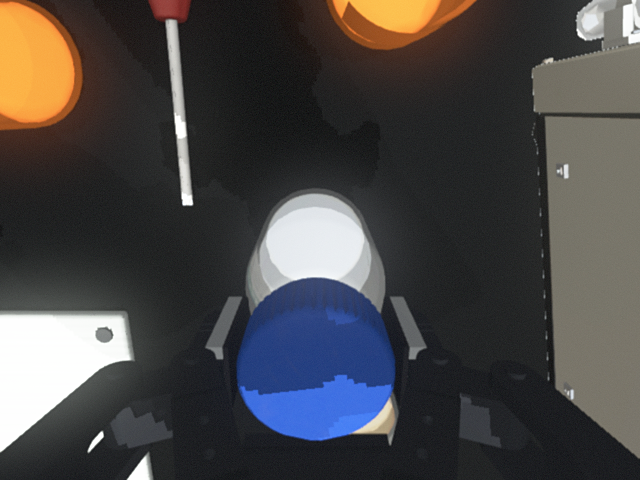

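View pics/scene13.png

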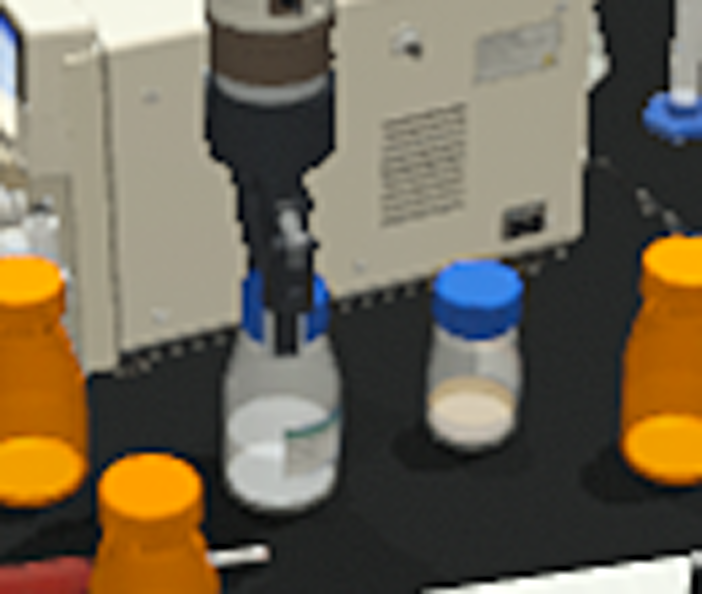

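Run:
```python
from h import *
from rig import cams
p,r,o=now(); w=cams.snapshot("wrist"); s=cams.snapshot("scene")
print("cam in tool",r.inv().apply(w["eye"]-p))
m=cv2.inRange(cv2.cvtColor(w["img"],cv2.COLOR_BGR2HSV),(100,120,30),(125,255,255))
n,l,st,c=cv2.connectedComponentsWithStats(m); i=1+np.argmax(st[1:,4]); print(st[i],c[i])
t=onz(w,316,361.5,145); print("top centre",t, r.inv().apply(t-p))
# foot disc
print("foot",onz(w,315,238,0),onz(w,315,238,10))
print("scene cap",onz(s,292.2,206.2,133))
for z in (121,133,145): print(z,[np.round(proj(w,[X,Y,z])) for X,Y in ((472.8,258.5),(481,254.5),(476,256))])
print([np.round(proj(w,[X,Y,3])) for X,Y in ((472.8,258.5),(481,254.5),(476,256))])
```

```text
cam in tool [-157.16030832   -1.00723871  -77.1827471 ]
[  236   279   160   163 20068] [315.24416982 362.12422763]
top centre [470.56807102 258.03943486 145.        ] [-49.72408137  -0.81283294  -2.06072528]
foot [476.34666428 256.69296457   0.        ] [473.17472205 257.21678345  10.        ]
scene cap [480.90116048 254.39230359 133.        ]
121 [array([318., 328.]), array([311., 348.]), array([313., 336.])]
133 [array([318., 346.]), array([311., 368.]), array([313., 355.])]
145 [array([319., 367.]), array([310., 390.]), array([312., 377.])]
[array([317., 234.]), array([313., 247.]), array([314., 239.])]
```

```bash
python3 -m creep '[[-15,0,0,0,0,0,0.8],[-25,0,0,0,0,0,0.8],[-30,0,0,0,0,0,0.8],[-30,0,0,0,0,0,0.8],[0,0,0,0,0,0,0.8]]'
python3 - <<'E'
from h import *
D=down(np.pi/2+YAW)
p,r,o=now(); print(p,o["finger_gap"],o["contact_force"])
plan(S(-15,50,p[2]),D,10)
E
```

```text
time_s: 15.38
position: [473.2, 259.2, 196.7]
tcp_rot: [0.793, 1.567, 0.632]
contact_force: [0.5, 0.0, -4.1]
finger_gap: 51.7
[473.21476004 259.22928091 196.71599473] 51.657966726013605 [ 0.49005537  0.0312286  -4.11681737]
dist 288.3 deg 0.4
[-0.0, -24.9, 14.5, 0.0, 0.0, -0.0]
[-0.0, -24.9, 14.5, 0.0, 0.0, -0.0]
[-0.0, -24.9, 14.5, 0.0, 0.0, -0.0]
[-0.0, -24.9, 14.5, 0.0, 0.0, -0.0]
[-0.0, -24.9, 14.5, 0.0, 0.0, -0.0]
[-0.0, -24.9, 14.5, 0.0, 0.0, -0.0]
[-0.0, -24.9, 14.6, 0.0, 0.0, -0.0]
[-0.0, -24.9, 14.6, 0.0, 0.0, -0.0]
[-0.0, -24.9, 14.6, 0.0, 0.0, -0.0]
[-0.0, -24.9, 14.6, 0.0, 0.0, -0.0]
```

```bash
python3 -m creep '[[0,-15,9,0,0,0,0.8],[0,-25,14.5,0,0,0,0.8],[0,-28,16.5,0,0,0,0.8],[0,-28,16.5,0,0,0,0.8],[0,-28,16.5,0,0,0,0.8]]'
python3 -m creep '[[0,-28,16,0,0,0,0.8],[0,-28,16,0,0,0,0.8],[0,-28,16,0,0,0,0.8],[0,-25,14,0,0,0,0.8],[0,-16,10,0,0,0,0.8]]'
python3 -m creep '[[0,0,0,0,0,0,0.8],[0,0,0,0,0,0,0.8],[0,0,0,0,0,0,0.8],[0,0,0,0,0,0,0.8],[0,0,0,0,0,0,0.8]]'
python3 - <<'E'
from h import *
from rig import cams
p,r,o=now(); print(p,RS.T@(p-C),o["finger_gap"],o["contact_force"])
w=cams.snapshot("wrist"); cv2.imwrite("pics/wrist14.png",w["img"])
s=cams.snapshot("scene"); cv2.imwrite("pics/scene14.png",cv2.resize(s["img"][190:350,300:430],None,fx=3.7,fy=3.7,interpolation=cv2.INTER_CUBIC))
for n,q in [("FL",S(-100,165,10)),("BL",S(100,165,10)),("hFL",S(-85,150,10)),("hBL",S(85,150,10))]: print(n,np.round(proj(w,q)))
E
```

```text
time_s: 16.0
position: [523.4, 121.9, 192.4]
tcp_rot: [-2.668, 1.566, -2.83]
contact_force: [1.1, -0.7, -4.2]
finger_gap: 51.7
time_s: 16.62
position: [574.3, -12.8, 192.6]
tcp_rot: [-2.944, 1.566, -3.108]
contact_force: [-0.7, -0.2, -4.6]
finger_gap: 52.0
time_s: 17.25
position: [575.4, -10.1, 195.1]
tcp_rot: [0.174, 1.571, 0.014]
contact_force: [1.1, -0.5, -4.1]
finger_gap: 51.7
[575.43062921 -10.11242762 195.09389295] [-15.44882271  50.00842229 195.09389295] 51.73387908458761 [ 1.11747601 -0.4551008  -4.13270655]
FL [459. 102.]
BL [435. 321.]
hFL [438. 121.]
hBL [421. 307.]
```

View pics/wrist14.png

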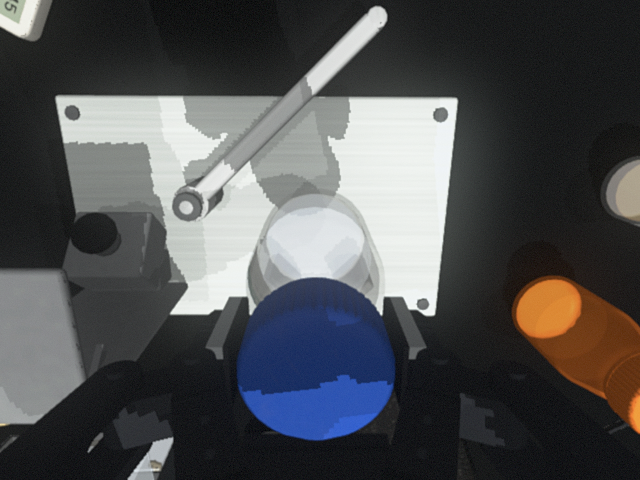

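View pics/scene14.png

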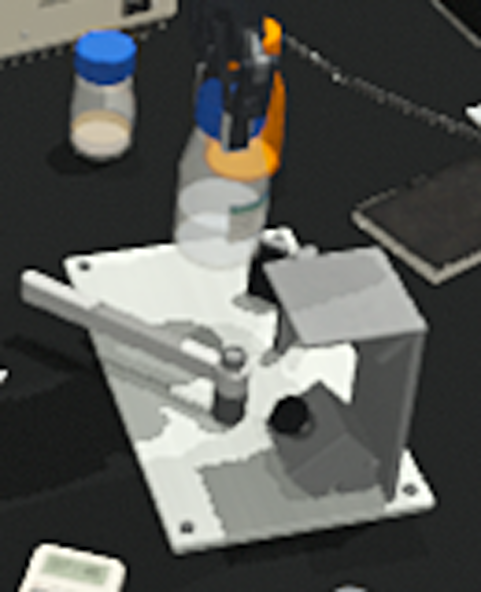

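Run:
```python
from h import *
from rig import cams
w=cams.snapshot("wrist"); p,r,o=now()
obs={"FL":(458,97,10,-100,165),"FR":(56,96,10,-100,-165),"hFL":(441,115,10,-85,150),"hFR":(72,112.5,10,-85,-150),"hBL":(423,304,10,85,150),"BL":(435,315.5,10,100,165),"pin":(187,206,72,-21.5,-45)}
A=[];B=[]
for n,(u,v,z,x,y) in obs.items():
    q=onz(w,u,v,z); print(n,q.round(1),(RS.T@(q-C)).round(1)); A.append([x,y]);B.append(q[:2])
A=np.array(A[:4]+A[4:6]);B=np.array(B[:6])
a=A-A.mean(0);b=B-B.mean(0); yaw=np.arctan2((a[:,0]*b[:,1]-a[:,1]*b[:,0]).sum(),(a*b).sum()); M=R.from_euler('z',yaw).as_matrix()[:2,:2]
c=B.mean(0)-M@A.mean(0); print("yaw",yaw,"C",c,"res",(B-A@M.T-c).round(1).tolist())
seat=c+M@[20,50]; print("seat",seat)
t=p[:2]; print("tcp rel", M.T@(t-c))
# bottle foot: elevated, z? foot ~ 100 above table
print("foot at z=100", onz(w,313,245,100), "top z245",onz(w,316,361.5,245))
```

```text
FL [507.5 116.8  10. ] [-103.6  163.7   10. ]
FR [ 454.6 -204.4   10. ] [-102.1 -161.8   10. ]
hFL [519.3 102.2  10. ] [-89.6 151.4  10. ]
hFR [ 468.9 -196.    10. ] [ -89.4 -151.1   10. ]
hBL [688.9  73.9  10. ] [ 82.3 151.8  10. ]
BL [703.   84.3  10. ] [ 94.5 164.5  10. ]
pin [ 549.1 -100.6   72. ] [-26.3 -43.6  72. ]
yaw -0.1658755683019214 C [578.75206168 -60.72853503] res [[0.1, -1.7], [1.7, 2.5], [-0.4, 1.0], [-1.3, -1.4], [1.5, 0.8], [-1.7, -1.2]]
seat [606.73334217 -14.71714576]
tcp rel [-11.54428062  49.08085477]
foot at z=100 [583.49469434 -14.25866581 100.        ] top z245 [573.09660828 -10.76528113 245.        ]
```

```bash
sed -i 's/^C=.*/C=np.array([578.75,-60.73,0]); YAW=-0.166/' h.py
python3 -m creep '[[0,1,6,0,0,0,0.8],[0,0.5,10,0,0,0,0.8],[10,0,6,0,0,0,0.8],[20,0,0,0,0,0,0.8],[20,0,0,0,0,0,0.8]]'
python3 -m creep '[[20,0,0,0,0,0,0.8],[10,0,0,0,0,0,0.8],[5,0,0,0,0,0,0.8],[0,0,0,0,0,0,0.8],[0,0,0,0,0,0,0.8]]'
python3 - <<'E'
from h import *
from rig import cams
p,r,o=now(); print(p,RS.T@(p-C),o["finger_gap"],o["contact_force"])
w=cams.snapshot("wrist"); cv2.imwrite("pics/wrist15.png",w["img"])
s=cams.snapshot("scene"); cv2.imwrite("pics/scene15.png",cv2.resize(s["img"][190:350,300:430],None,fx=3.7,fy=3.7,interpolation=cv2.INTER_CUBIC))
E
```

```text
time_s: 18.02
position: [597.7, -12.9, 143.4]
tcp_rot: [-2.986, 1.57, 3.136]
contact_force: [-0.7, -0.0, -5.3]
finger_gap: 51.7
time_s: 18.65
position: [598.1, -12.7, 110.8]
tcp_rot: [0.114, 1.569, -0.047]
contact_force: [-0.2, -0.0, -3.7]
finger_gap: 51.6
[598.10702952 -12.72109809 110.79291673] [ 11.15801328  50.54748257 110.79291673] 51.586145308165335 [-0.18148769 -0.02507421 -3.68855003]
```

View pics/wrist15.png

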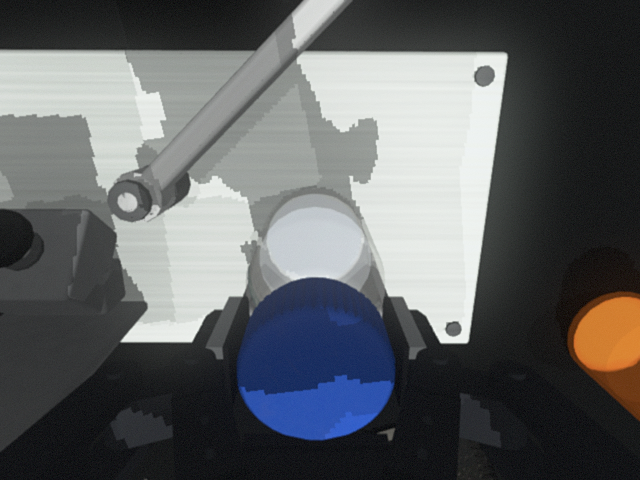

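View pics/scene15.png

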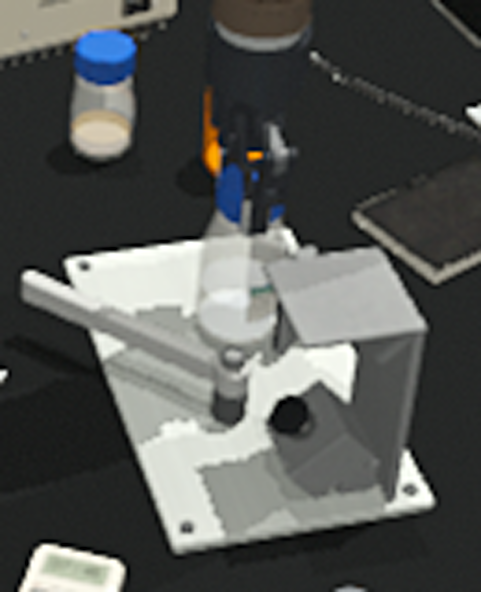

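```bash
python3 -m creep '[[2,0,0,0,0,0,0.8],[2,0,0,0,0,0,0.8],[1,0,0,0,0,0,0.8],[0,0,0,0,0,0,0.8],[0,0,0,0,0,0,0.8]]'
```

```text
time_s: 19.38
position: [597.6, -12.7, 105.4]
tcp_rot: [0.002, 1.57, -0.159]
contact_force: [0.0, 0.6, 0.7]
finger_gap: 51.8
```

```bash
python3 -m creep '[[0.5,0,0,0,0,0,0.8],[0.5,0,0,0,0,0,0.8],[0.5,0,0,0,0,0,0.8],[0,0,0,0,0,0,0.8],[0,0,0,0,0,0,0.8]]'
```

```text
time_s: 20.0
position: [598.3, -12.8, 105.3]
tcp_rot: [0.051, 1.568, -0.11]
contact_force: [-1.8, -0.7, 6.6]
finger_gap: 51.4
```

```bash
python3 -m creep '[[0,0,0,0,0,0,0.3],[0,0,0,0,0,0,0.1],[0,0,0,0,0,0,0],[0,0,0,0,0,0,0],[0,0,0,0,0,0,0]]'
python3 - <<'E'
from h import *
from rig import cams
p,r,o=now(); print(p,RS.T@(p-C),o["finger_gap"],o["contact_force"])
w=cams.snapshot("wrist"); cv2.imwrite("pics/wrist16.png",w["img"])
s=cams.snapshot("scene"); cv2.imwrite("pics/scene16.png",cv2.resize(s["img"][190:350,300:430],None,fx=3.7,fy=3.7,interpolation=cv2.INTER_CUBIC))
E
```

```text
time_s: 20.62
position: [597.4, -12.7, 103.3]
tcp_rot: [3.06, 1.571, 2.898]
contact_force: [-0.2, -0.1, -0.4]
finger_gap: 85.3
[597.4079846  -12.67603323 103.2796804 ] [ 10.46113125  50.4764187  103.2796804 ] 85.29261878455256 [-0.16315748 -0.05672688 -0.37201877]
```

View pics/wrist16.png

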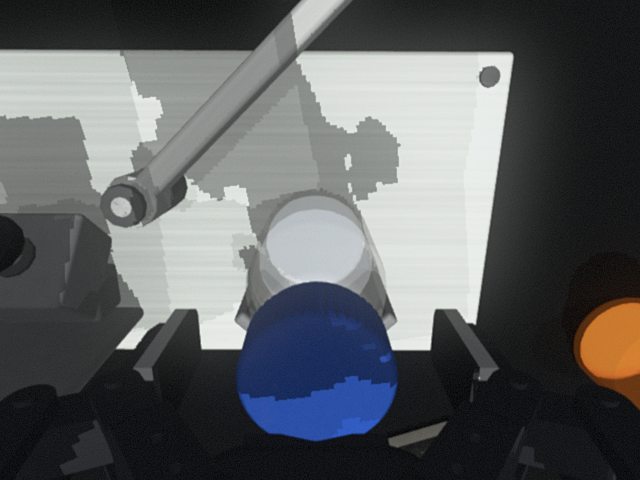

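View pics/scene16.png

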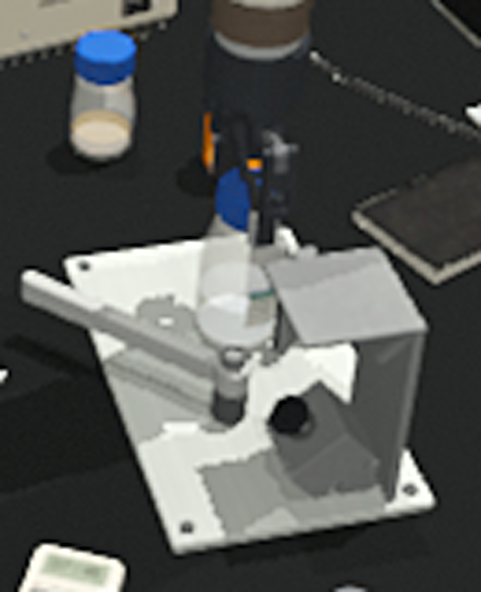

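```bash
python3 -m creep '[[-20,0,0,0,0,0,0],[-40,0,0,0,0,0,0],[-50,0,0,0,0,0,0.3],[0,0,-30,0,0,0,1],[0,0,-40,0,0,0,1]]'
python3 - <<'E'
from h import *
from rig import cams
p,r,o=now(); print(p,(RS.T@(p-C)).round(1))
w=cams.snapshot("wrist"); cv2.imwrite("pics/wrist17.png",w["img"])
for q in (.85,.7,.5,.35,.2,.15):
    a=.2-q; u=np.array([np.sin(a),np.cos(a)]); n=np.array([np.cos(a),-np.sin(a)])
    for off in (45,20):
        x=np.array([-21.5,-45])+168*u-off*n; print(q,off,x.round(1),S(*x).round(0)[:2])
E
```

```text
time_s: 21.35
position: [528.7, -1.4, 214.1]
tcp_rot: [0.186, 1.568, 0.024]
contact_force: [-1.1, -0.0, 0.1]
finger_gap: 32.7
[528.7185121   -1.39265061 214.14099869] [-59.1  50.3 214.1]
0.85 45 [-159.    61.5] [432.  26.]
0.85 20 [-139.1   76.6] [454.  38.]
0.7 45 [-141.5   80.9] [453.  42.]
0.7 20 [-119.6   92.8] [476.  51.]
0.5 45 [-114.1  102.2] [483.  59.]
0.5 20 [-90.3 109.6] [508.  62.]
0.35 45 [-91.1 114.4] [508.  67.]
0.35 20 [-66.4 118.1] [533.  67.]
0.2 45 [-66.5 123. ] [533.  72.]
0.2 20 [-41.5 123. ] [558.  67.]
0.15 45 [-58. 125.] [542.  72.]
0.15 20 [-33.1 123.8] [567.  67.]
```

View pics/wrist17.png

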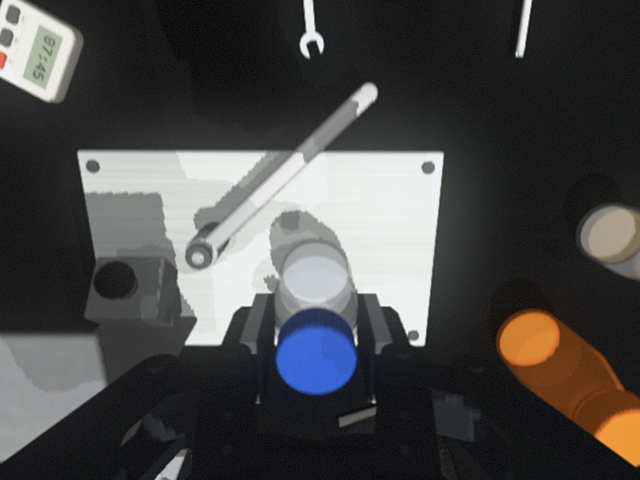

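```bash
python3 - <<'E'
from h import *
from rig import cams
p,r,o=now(); w=cams.snapshot("wrist")
l=lambda q: RS.T@(q-C)
e=l(onz(w,370,92,62)); h=l(onz(w,200,257,72)); d=e-h; print(p,e,h,"q",.2-np.arctan2(d[0],d[1]))
E
python3 -m creep '[[0,4,-36,0,0,0,1],[0,4,-36,0,0,0,1],[20,4,-36,0,0,0,1],[40,0,0,0,0,0,1],[40,0,0,0,0,0,1]]'
python3 -m creep '[[40,0,0,0,0,0,1],[30,0,0,0,0,0,1],[11,0,0,0,0,0,1],[0,0,0,0,0,0,1],[0,0,0,0,0,0,1]]'
python3 - <<'E'
from h import *
from rig import cams
p,r,o=now(); print(p,(RS.T@(p-C)).round(1))
w=cams.snapshot("wrist"); cv2.imwrite("pics/wrist18.png",w["img"])
E
```

```text
[521.42663119  -0.6703853  212.99700071] [-157.58437491   88.01836744   62.        ] [-32.74277279 -43.05348149  72.        ] q 0.9610578390977786
time_s: 22.08
position: [424.8, 28.0, 113.3]
tcp_rot: [0.204, 1.567, 0.043]
contact_force: [1.0, 0.7, -0.7]
finger_gap: -0.0
time_s: 22.7
position: [425.1, 27.9, 33.6]
tcp_rot: [0.223, 1.568, 0.061]
contact_force: [0.1, -1.3, -1.2]
finger_gap: -0.3
[425.12763029  27.85199929  33.57175601] [-166.1   62.    33.6]
```

View pics/wrist18.png

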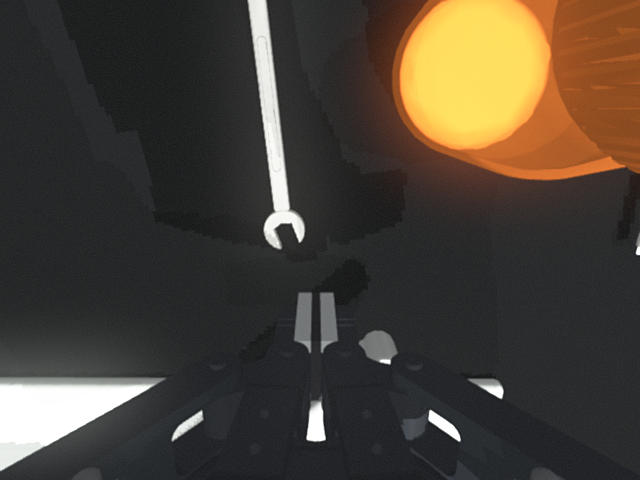

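```bash
python3 -m creep '[[0,8,14,0,0,0,1],[0,7,13,0,0,0,1],[0,8,10,0,0,0,1],[0,8,10,0,0,0,1],[0,6,10,0,0,0,1]]'
python3 -m creep '[[0,6,10,0,0,0,1],[0,5,10,0,0,0,1],[0,4,10,0,0,0,1],[0,3,8,0,0,0,1],[0,0,0,0,0,0,1]]'
python3 - <<'E'
from h import *
from rig import cams
p,r,o=now(); print(p,(RS.T@(p-C)).round(1),o["contact_force"])
w=cams.snapshot("wrist"); cv2.imwrite("pics/wrist19.png",w["img"])
s=cams.snapshot("scene"); cv2.imwrite("pics/scene19.png",cv2.resize(s["img"][190:350,300:430],None,fx=3.7,fy=3.7,interpolation=cv2.INTER_CUBIC))
E
```

```text
time_s: 23.38
position: [486.5, 55.5, 32.4]
tcp_rot: [-2.08, 1.57, -2.241]
contact_force: [-1.1, -0.3, -0.3]
finger_gap: 0.2
time_s: 24.0
position: [527.5, 67.1, 32.5]
tcp_rot: [0.55, 1.569, 0.388]
contact_force: [-0.0, -0.3, -0.1]
finger_gap: 0.5
[527.45489227  67.06505669  32.50333348] [-71.7 117.6  32.5] [-0.00579603 -0.34275791 -0.08304801]
```

View pics/wrist19.png

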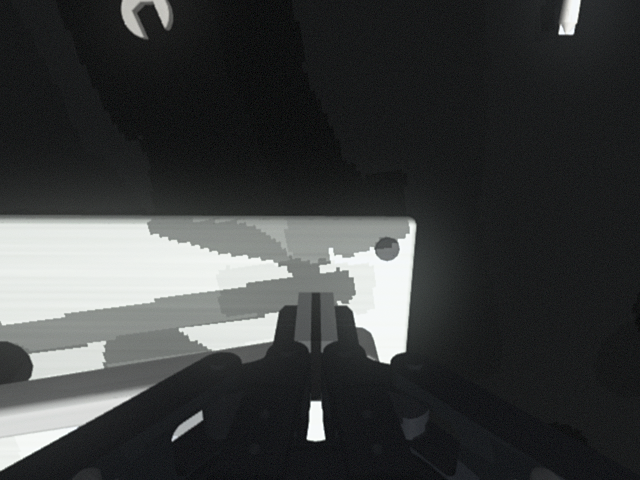

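View pics/scene19.png

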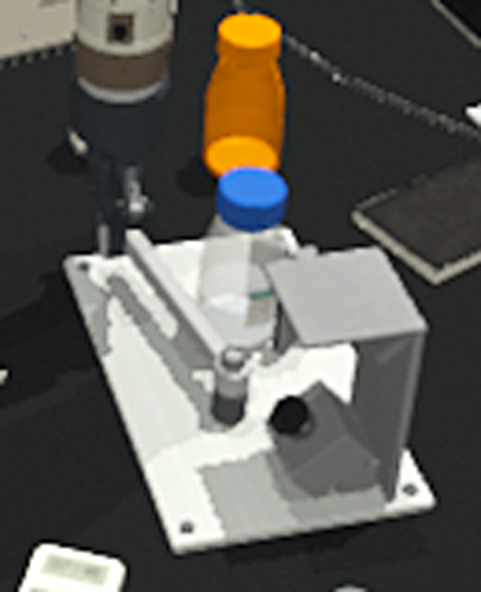

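```bash
python3 -m creep '[[0,1,5,0,0,0,1],[0,1,5,0,0,0,1],[0,1,4,0,0,0,1],[0,1,3,0,0,0,1],[0,0,3,0,0,0,1]]'
python3 -m creep '[[0,0,2,0,0,0,1],[0,0,2,0,0,0,1],[0,0,2,0,0,0,1],[0,0,0,0,0,0,1],[0,0,0,0,0,0,1]]'
python3 - <<'E'
from h import *
from rig import cams
p,r,o=now(); print(p,(RS.T@(p-C)).round(1),o["contact_force"])
w=cams.snapshot("wrist"); cv2.imwrite("pics/wrist20.png",w["img"])
E
```

```text
time_s: 24.72
position: [546.8, 67.7, 32.3]
tcp_rot: [2.195, 1.57, 2.034]
contact_force: [-1.7, 0.3, -0.4]
finger_gap: 0.2
time_s: 25.35
position: [552.2, 66.7, 32.3]
tcp_rot: [2.878, 1.57, 2.717]
contact_force: [-3.1, 1.3, 1.1]
finger_gap: 0.2
[552.21452635  66.70359427  32.3346465 ] [-47.2 121.3  32.3] [-3.10926874  1.34436927  1.08990693]
```

View pics/wrist20.png

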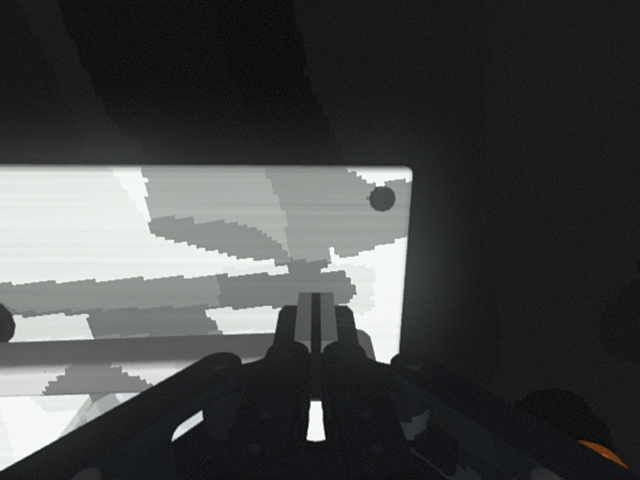

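```bash
python3 -m creep '[[0,0,2,0,0,0,1],[0,0,2,0,0,0,1],[0,0,1,0,0,0,1],[0,0,1,0,0,0,1],[0,0,0,0,0,0,1]]'
python3 -m creep '[[0,0,1,0,0,0,1],[0,0,1,0,0,0,1],[0,0,1,0,0,0,1],[0,0,0,0,0,0,1],[0,0,0,0,0,0,1]]'
```

```text
time_s: 26.02
position: [558.6, 65.5, 32.3]
tcp_rot: [-1.799, 1.571, -1.961]
contact_force: [-3.1, 2.2, 0.6]
finger_gap: -0.2
time_s: 26.65
position: [560.2, 65.3, 32.2]
tcp_rot: [-3.133, 1.568, 2.989]
contact_force: [-6.2, 3.0, 1.1]
finger_gap: 0.1
```

```bash
python3 -m creep '[[0,0,1,0,0,0,1],[0,0,1,0,0,0,1],[0,0,1,0,0,0,1],[0,0,0,0,0,0,1],[0,0,0,0,0,0,1]]'
python3 - <<'E'
from h import *
from rig import cams
p,r,o=now(); print(p,(RS.T@(p-C)).round(1),o["contact_force"])
w=cams.snapshot("wrist"); cv2.imwrite("pics/wrist21.png",w["img"])
s=cams.snapshot("scene"); cv2.imwrite("pics/scene21.png",cv2.resize(s["img"][190:350,300:430],None,fx=3.7,fy=3.7,interpolation=cv2.INTER_CUBIC))
E
```

```text
time_s: 27.28
position: [560.5, 64.9, 31.8]
tcp_rot: [-3.065, 1.563, 3.057]
contact_force: [-10.9, 3.8, 5.0]
finger_gap: 0.1
[560.54866517  64.94596743  31.82429262] [-38.7 120.9  31.8] [-10.87711682   3.76912811   4.97020181]
```

View pics/wrist21.png

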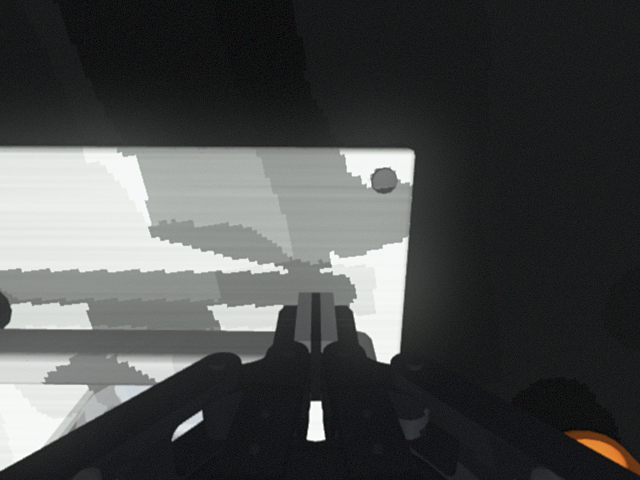

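View pics/scene21.png

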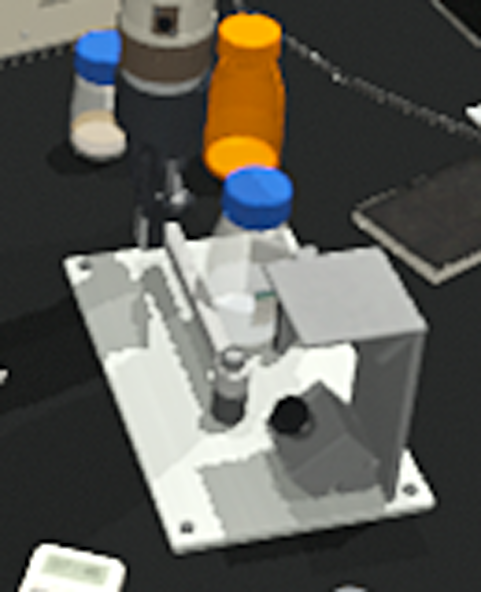

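```bash
python3 -m creep '[[0,0,-6,0,0,0,1],[0,0,-12,0,0,0,1],[-20,0,-15,0,0,0,1],[-50,0,-20,0,0,0,1],[-60,-10,-20,0,0,0,1]]'
python3 -m creep '[[-50,-30,0,0,0,0,1],[0,-20,0,0,0,0,1],[0,0,0,0,0,0,1],[0,0,0,0,0,0,1],[0,0,0,0,0,0,1]]'
python3 - <<'E'
from h import *
from rig import cams
p,r,o=now(); print(p,(RS.T@(p-C)).round(1),o["contact_force"])
w=cams.snapshot("wrist"); cv2.imwrite("pics/wrist22.png",w["img"])
E
```

```text
time_s: 28.0
position: [490.6, 66.6, 161.8]
tcp_rot: [-1.305, 1.57, -1.466]
contact_force: [1.5, -0.3, 1.1]
finger_gap: -0.4
time_s: 28.62
position: [483.0, 17.8, 210.2]
tcp_rot: [-2.932, 1.57, -3.092]
contact_force: [0.2, 0.2, -0.5]
finger_gap: -0.0
[483.01150056  17.81597214 210.24686017] [-107.4   61.6  210.2] [ 0.15342643  0.22657417 -0.50659364]
```

View pics/wrist22.png

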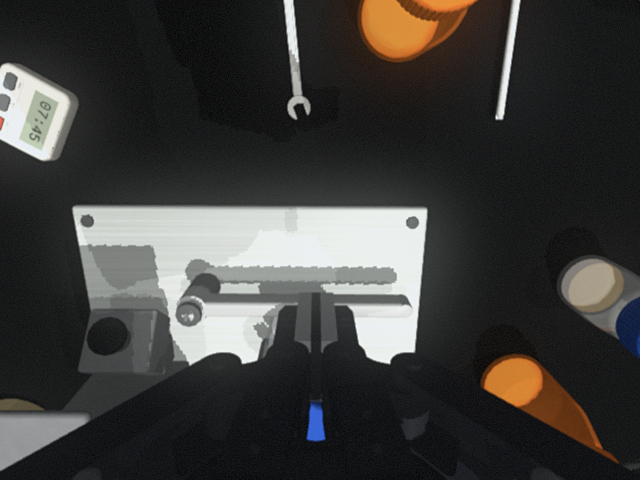

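```bash
cat >> h.py <<'E'
c40,s40=0.766,0.643
TILT=R.from_matrix(RS@np.c_[[s40,0,-c40],[0,1,0],[c40,0,s40]])
TX=RS@np.array([s40,0,-c40])
E
python3 - <<'E'
from h import *
from rig import cams
p,r,o=now(); w=cams.snapshot("wrist"); s=cams.snapshot("scene")
l=lambda q: RS.T@(q-C)
e=l(onz(w,406,308,62)); h=l(onz(w,189,315,72)); d=e-h; print(e,h,"q",.2-np.arctan2(d[0],d[1]))
print("cap",l(onz(w,108,335,75)))
blue=cv2.inRange(cv2.cvtColor(s["img"],cv2.COLOR_BGR2HSV),(100,120,50),(125,255,255))
n,_,st,c=cv2.connectedComponentsWithStats(blue)
for i in range(1,n):
    if st[i,4]>150: print(c[i],onz(s,*c[i],143))
print(TILT.as_matrix().round(2), np.linalg.det(TILT.as_matrix()))
plan(S(-101,-115,190),TILT,5)
E
```

```text
[-24.73402671 138.21408735  62.        ] [-22.53029742 -43.60061021  72.        ] q 0.21212014983475308
cap [  -5.14772724 -111.77247696   75.        ]
[369.02536232 243.11956522] [610.89824662 -15.93147477 143.        ]
[[ 0.63  0.17  0.76]
 [-0.11  0.99 -0.13]
 [-0.77 -0.    0.64]] 1.0000000000000007
dist 177.9 deg 40.1
[4.1, -35.3, 1.1, 0.1, -8.0, -0.0]
[4.2, -35.3, 0.5, 0.1, -8.0, -0.0]
[4.3, -35.3, -0.0, 0.1, -8.0, -0.0]
[4.2, -35.3, -0.6, 0.1, -8.0, -0.0]
[4.1, -35.3, -1.1, 0.1, -8.0, -0.0]
```

```bash
python3 -m creep '[[4,-35,1,0,-8,0,1],[4,-35,0.5,0,-8,0,1],[4,-35,0,0,-8,0,1],[4,-35,-0.5,0,-8,0,1],[4,-35,-1,0,-8,0,1]]'
python3 -m creep '[[0,0,0,0,0,0,1],[0,0,0,0,0,0,1],[0,0,0,0,0,0,1],[0,0,0,0,0,0,1],[0,0,0,0,0,0,1]]'
python3 - <<'E'
from h import *
from rig import cams
p,r,o=now(); print(p,(RS.T@(p-C)).round(1),o["contact_force"],o["joint_pos"].round(2))
plan(S(-101,-115,190),TILT,1)
w=cams.snapshot("wrist"); cv2.imwrite("pics/wrist23.png",w["img"])
s=cams.snapshot("scene"); cv2.imwrite("pics/scene23.png",cv2.resize(s["img"][150:350,240:430],None,fx=3.,fy=3.,interpolation=cv2.INTER_CUBIC))
for n,ss,o0,k in (("w",w,(0,0),1),("s",s,(240,150),3)):
  for t in (-12,0,22): print(n,t,(np.array(proj(ss,p+r.apply([t,0,0])))-o0)*k)
  print("z-hyp tip",(np.array(proj(ss,p+r.apply([22,0,0])+[0,0,35]))-o0)*k,"cap",(np.array(proj(ss,S(-5,-115,75)))-o0)*k)
E
```

```text
time_s: 29.4
position: [460.6, -156.8, 192.4]
tcp_rot: [-0.002, 0.866, -0.162]
contact_force: [0.9, -0.9, -0.6]
finger_gap: -0.3
time_s: 30.02
position: [461.5, -155.7, 192.0]
tcp_rot: [-0.0, 0.872, -0.16]
contact_force: [0.2, 0.1, -0.3]
finger_gap: -0.1
[ 461.49478787 -155.74297417  191.95197424] [ -99.9 -113.1  192. ] [ 0.23095794  0.08925288 -0.31434749] [-0.44 -0.22 -0.8   0.32  0.18 -0.22]
dist 2.9 deg 0.4
[0.8, -1.9, -2.1, 0.3, 0.0, -0.2]
w -12 [317.85777802 310.80018317]
w 0 [317.69379868 297.58569189]
w 22 [317.44326129 277.3958074 ]
z-hyp tip [317.66103544 348.78817887] cap [313.50016447 209.72520079]
s -12 [303.68617045 361.14242274]
s 0 [311.976201   368.17884269]
s 22 [326.94903108 380.88749554]
z-hyp tip [329.4222618  349.19922029] cap [407.75480661 454.11133931]
```

View pics/wrist23.png

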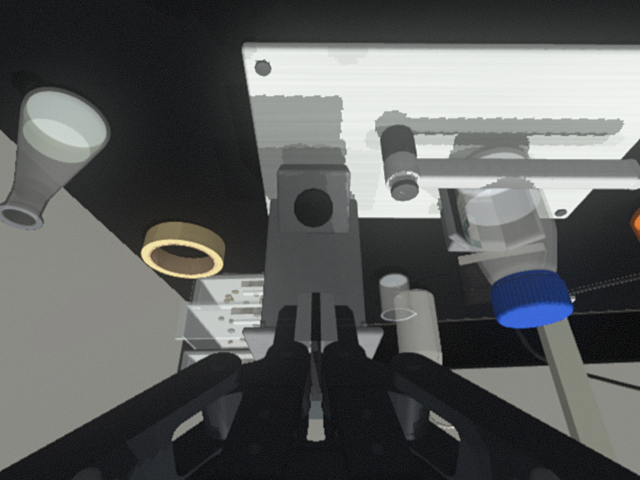

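View pics/scene23.png

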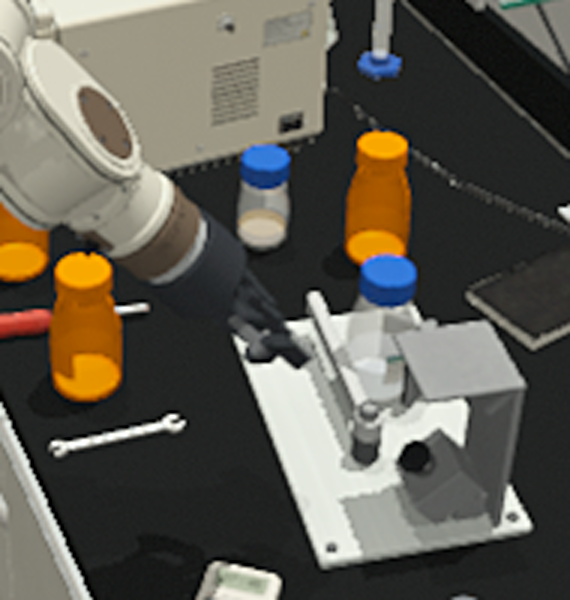

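Run:
```python
from h import *
plan(S(-5,-115,75)-14*TX,TILT,5)
```

```text
dist 136.6 deg 0.3
[27.3, -0.4, -0.4, 0.0, -0.0, -0.0]
[27.3, -0.4, -0.4, 0.0, -0.0, -0.0]
[27.3, -0.4, -0.4, 0.0, -0.0, -0.0]
[27.3, -0.4, -0.4, 0.0, -0.0, -0.0]
[27.3, -0.4, -0.4, 0.0, -0.0, -0.0]
```

```bash
python3 -m creep '[[25,-1,-1,0,0,0,1],[30,-1,-1,0,0,0,1],[30,0,0,0,0,0,1],[20,0,0,0,0,0,1],[0,0,0,0,0,0,1]]'
python3 -m creep '[[15,0,0,0,0,0,1],[10,0,0,0,0,0,1],[5,0,0,0,0,0,1],[0,0,0,0,0,0,1],[0,0,0,0,0,0,1]]'
python3 - <<'E'
from h import *
from rig import cams
p,r,o=now(); print(p,(RS.T@(p-C)).round(1),o["contact_force"],o["joint_pos"].round(2))
plan(S(-5,-115,75),TILT,1)
w=cams.snapshot("wrist"); cv2.imwrite("pics/wrist24.png",w["img"])
s=cams.snapshot("scene"); cv2.imwrite("pics/scene24.png",cv2.resize(s["img"][230:350,310:430],None,fx=5,fy=5.,interpolation=cv2.INTER_CUBIC))
E
```

```text
time_s: 30.75
position: [525.1, -168.5, 108.1]
tcp_rot: [0.001, 0.876, -0.16]
contact_force: [-0.0, 0.1, -0.3]
finger_gap: -0.2
time_s: 31.38
position: [544.3, -172.0, 87.1]
tcp_rot: [-0.0, 0.872, -0.162]
contact_force: [-0.4, 0.1, -0.5]
finger_gap: -0.0
[ 544.34510304 -172.01473959   87.06081436] [ -15.5 -115.4   87.1] [-0.42339872  0.09600484 -0.50746885] [-0.39  0.16 -0.81 -0.08  0.14 -0.17]
dist 16.0 deg 0.3
[16.0, 0.4, 0.3, 0.2, 0.0, -0.2]
```

View pics/wrist24.png

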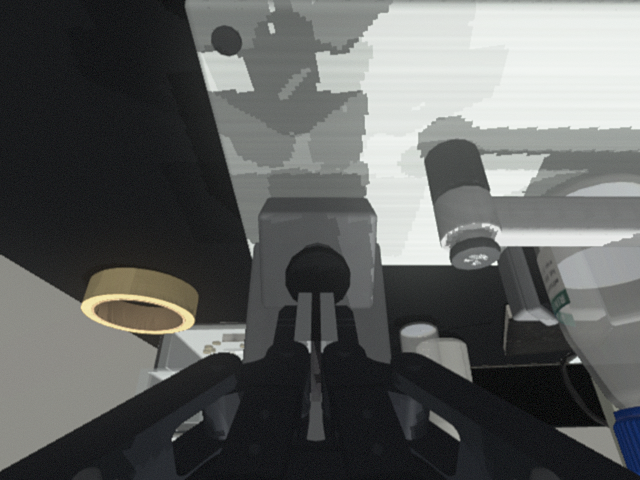

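View pics/scene24.png

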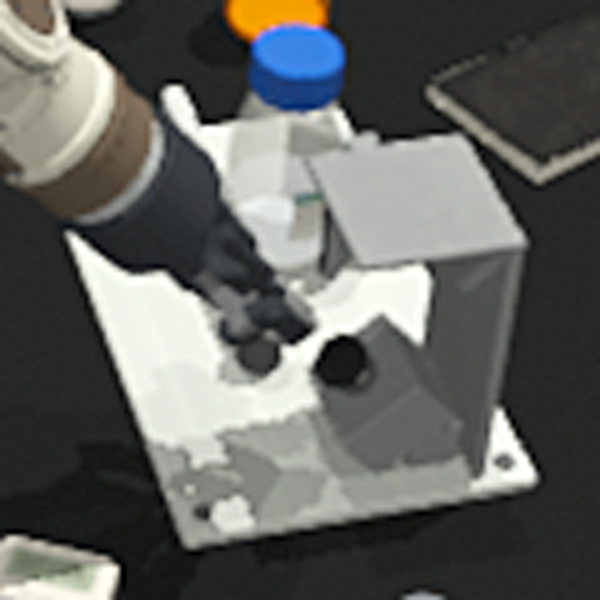

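```bash
python3 -m creep '[[8,0,0,0,0,0,1],[6,0,0,0,0,0,1],[4,0,0,0,0,0,1],[2,0,0,0,0,0,1],[0,0,0,0,0,0,1]]'
python3 -m creep '[[2,0,0,0,0,0,1],[2,0,0,0,0,0,1],[2,0,0,0,0,0,1],[0,0,0,0,0,0,1],[0,0,0,0,0,0,1]]'
```

```text
time_s: 32.1
position: [557.0, -174.0, 71.1]
tcp_rot: [0.0, 0.873, -0.161]
contact_force: [-0.5, 0.4, -0.8]
finger_gap: 0.2
time_s: 32.72
position: [560.9, -174.7, 66.8]
tcp_rot: [0.0, 0.873, -0.162]
contact_force: [-0.4, -0.8, -0.2]
finger_gap: 0.0
```

```bash
python3 -m creep '[[2,0,0,0,0,0,1],[2,0,0,0,0,0,1],[2,0,0,0,0,0,1],[0,0,0,0,0,0,1],[0,0,0,0,0,0,1]]'
python3 - <<'E'
from h import *
from rig import cams
p,r,o=now(); print(p,(RS.T@(p-C)).round(1),o["contact_force"])
print("along axis past cap:", (p-S(-5,-115,75))@TX)
w=cams.snapshot("wrist"); cv2.imwrite("pics/wrist25.png",w["img"][150:400,200:450])
s=cams.snapshot("scene"); cv2.imwrite("pics/scene25.png",cv2.resize(s["img"][230:350,310:430],None,fx=5,fy=5.,interpolation=cv2.INTER_CUBIC))
E
```

```text
time_s: 33.35
position: [564.7, -175.3, 62.3]
tcp_rot: [-0.0, 0.873, -0.162]
contact_force: [-1.4, 0.3, 2.2]
finger_gap: 0.0
[ 564.68138947 -175.29959954   62.26673903] [   5.1 -115.3   62.3] [-1.36579834  0.29764687  2.17794281]
along axis past cap: 16.219756632383945
```

View pics/wrist25.png

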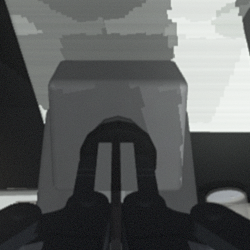

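View pics/scene25.png

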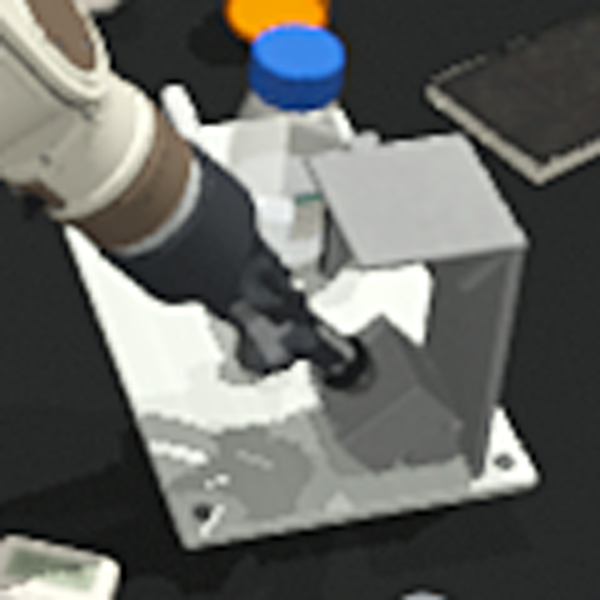

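```bash
python3 -m creep '[[3,0,0,0,0,0,1],[3,0,0,0,0,0,1],[2,0,0,0,0,0,1],[2,0,0,0,0,0,1],[0,0,0,0,0,0,1]]'
python3 -m creep '[[1,0,0,0,0,0,1],[1,0,0,0,0,0,1],[1,0,0,0,0,0,1],[0,0,0,0,0,0,1],[0,0,0,0,0,0,1]]'
python3 - <<'E'
from h import *
p,r,o=now(); print("past",(p-S(-5,-115,75))@TX,"F",-o["contact_force"]@TX)
E
```

```text
time_s: 34.08
position: [571.1, -176.4, 54.6]
tcp_rot: [-0.0, 0.873, -0.162]
contact_force: [-4.9, 1.4, 4.7]
finger_gap: -0.0
time_s: 34.7
position: [572.0, -176.5, 53.6]
tcp_rot: [-0.0, 0.871, -0.162]
contact_force: [-19.6, 3.2, 22.8]
finger_gap: -0.1
past 27.63569913692699 F 30.253364484096057
```

```bash
python3 -m creep '[[-3,0,0,0,0,0,1],[-5,0,0,0,0,0,1],[-8,0,0,0,0,0,1],[-15,0,0,0,0,0,1],[-20,0,0,0,0,0,1]]'
python3 -m creep '[[-30,0,0,0,0,0,1],[-30,0,0,0,0,0,1],[-30,0,0,0,0,0,1],[-20,0,0,0,0,0,1],[0,0,0,0,0,0,1]]'
python3 - <<'E'
from h import *
from rig import cams
p,r,o=now(); print(p,o["contact_force"])
w=cams.snapshot("wrist"); cv2.imwrite("pics/wrist26.png",w["img"])
s=cams.snapshot("scene"); cv2.imwrite("pics/scene26.png",cv2.resize(s["img"][200:350,290:430],None,fx=4,fy=4.,interpolation=cv2.INTER_CUBIC))
l=lambda q: RS.T@(q-C)
blue=cv2.inRange(cv2.cvtColor(s["img"],cv2.COLOR_BGR2HSV),(100,120,50),(125,255,255))
n,_,st,c=cv2.connectedComponentsWithStats(blue)
for i in range(1,n):
    if st[i,4]>150: print(c[i],onz(s,*c[i],143))
E
```

```text
time_s: 35.33
position: [540.1, -171.1, 91.0]
tcp_rot: [0.001, 0.874, -0.161]
contact_force: [-0.2, -0.5, 0.4]
finger_gap: 0.1
time_s: 35.95
position: [471.1, -160.3, 177.2]
tcp_rot: [-0.001, 0.87, -0.163]
contact_force: [0.2, -0.5, -0.1]
finger_gap: -0.0
[ 471.10945412 -160.30030168  177.22890961] [ 0.1534677  -0.5034088  -0.07115377]
[328.14761905 204.92857143] [583.16747704 206.07197995 143.        ]
[369.01818182 243.07272727] [610.98180967 -15.72950993 143.        ]
```

View pics/wrist26.png

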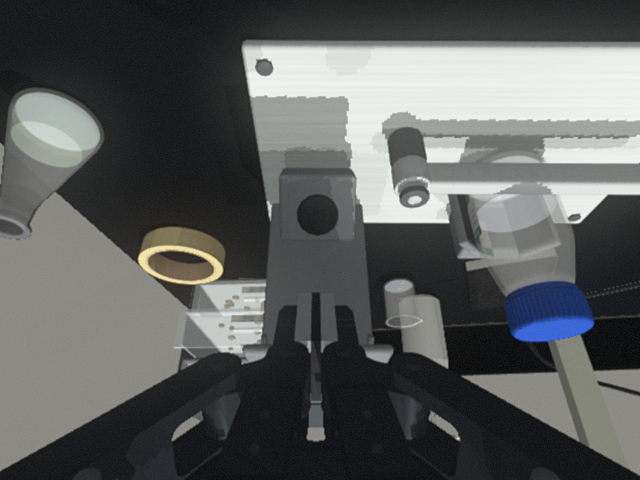

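View pics/scene26.png

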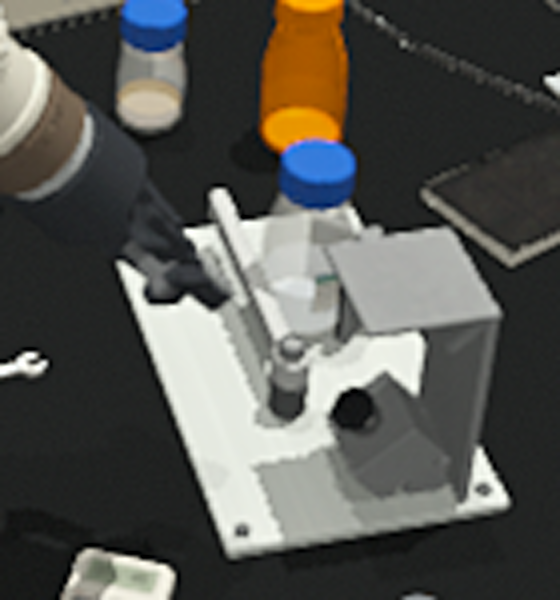

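```bash
python3 -m creep '[[0,0,0,0,0,0,1],[0,0,0,0,0,0,1],[0,0,0,0,0,0,1],[0,0,0,0,0,0,1],[0,0,0,0,0,0,1]]'; python3 -c "
from rig import arm; print(arm.sign_off())"
```

```text
time_s: 36.67
position: [470.9, -160.0, 175.6]
tcp_rot: [0.0, 0.873, -0.161]
contact_force: [0.5, -0.8, 0.1]
finger_gap: -0.1
the job is handed in; nothing more can be done
None
```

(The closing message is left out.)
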